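Pack driver modules on end in a latched transit case

TASK

Pack the flat white driver modules lying on the bench into the blue transit case: swing the red latch lever clear of the lid's steel tab, open the lid fully (about upright, where it stays by itself), and stand every module upright on one of its short edges, down on the floor of the case in the bays between the black rib blocks. When all of them are standing in there, close the lid fully and swing the latch lever back over the tab as far as it goes. Leave the glue bottle, the black lamp housing and the bin of washers where they are.

Things in the scene. Friction and masses are not known exactly. Their poses are not given: they have to be found in the camera images.
- case: blue transit case, fixed to the bench. Origin: centre of its underside; x points from its front (latch and handle, robot side) to its back (hinge), z up. Base 170 x 170 mm, walls 5 mm thick and 45 mm high, floor 6 mm thick. The lid is a hollow dome 50 mm high on it, top 95 mm above the bench; a module standing 74 mm tall fits under it with 11 mm to spare
- lid (a joint): lid hinge, rad: 0 closed, 1.7 fully open; stays where left (stiff friction hinge, up to 5 N at the handle moves it). Opens up and backwards about the case's y axis through lid_hinge. The latch physically blocks it while the lever lies over the tab
- lid_hinge (a point): point on the hinge axis, at the middle of the back upper rim of the base: (85, 0, 45) mm in the case frame; the axis is parallel to the case's y
- lid_handle (a point): middle of the lid's black handle: round bar 12 mm thick, 60 mm long, parallel to the case's y, 50 mm in front of the lid's front face on a post at each end. Moves with the lid; closed it is at (-135, -45, 70) mm in the case frame. Pinched from above, fingers closing along the case's x, it turns in the grip, so the tool can stay pointing down all through the swing
- latch (a joint): latch lever, rad: 0 latched (arm along the case's front, over the lid's steel tab), to 1.9 as it swings away from the case towards the robot (clockwise seen from above; at 1.57 the arm points along the case's -x); stays where left, about 1 N at the pin moves it. Clear of the tab from about 0.9 on
- latch_pivot (a point): pivot of the latch lever, vertical axis, (-107, 75, 56) mm in the case frame
- latch_pin (a point): upright red round pin on the lever's free end, 14 mm thick, 55 mm from the pivot axis; this point is 12 mm below the pin's top, 24 mm above the arm's upper face, 88 mm above the bench. Push it or pinch it from above; it turns in the grip
- bay0 (a point): middle of the back bay, on the case floor, 6 mm above the bench, at case x = 39 mm. A bay is the 31 mm gap between two black rib blocks, each 11 mm thick (x), 50 mm long (y, in the middle of the case) and 35 mm high above the floor, centred at case x = -66, -24, 18, 60 mm, y = 0. A module stands across it, broad faces to the ribs, sides free
- bay1 (a point): the same of the middle bay, at case x = -3 mm
- bay2 (a point): the same of the front bay, at case x = -45 mm
- moduleA: flat white driver module, a plain block 74 mm long (its own x), 62 mm wide (y) and 24 mm thick (z), about 220 g, grey label and two black strips on one broad face. Origin at its centre. It starts lying flat on the bench (z axis vertical). Both broad faces, and both ends, are equally good. May be absent
- moduleB: flat white driver module, a plain block 74 mm long (its own x), 62 mm wide (y) and 24 mm thick (z), about 220 g, grey label and two black strips on one broad face. Origin at its centre. It starts lying flat on the bench (z axis vertical). Both broad faces, and both ends, are equally good. May be absent
- moduleC: flat white driver module, a plain block 74 mm long (its own x), 62 mm wide (y) and 24 mm thick (z), about 220 g, grey label and two black strips on one broad face. Origin at its centre. It starts lying flat on the bench (z axis vertical). Both broad faces, and both ends, are equally good. May be absent
- glue: bystander: red glue bottle, 44 mm across and 110 mm tall, standing to the left of the case; origin at its foot
- housing: bystander: black round lamp housing (open pot), 110 mm across and 85 mm tall, back left; origin at its foot
- washers: bystander: blue open bin of washers, 150 x 110 x 60 mm, front left; origin under its centre
Not all that is in view belongs to the job. Leave any green or turquoise look-alike of the moduleC alone.

How it is judged:
On the way, in this order (a step that is already met when the one before it is completed fails the run):
1. the latch lever is swung clear of the tab (beyond 0.9 rad) (value of joint latch above 0.9 rad), for 0.2 s.
2. the lid is open (beyond 1.2 rad) (value of joint lid above 1.2 rad), for 0.2 s.
3. every module stands on end in a bay of the case, released ((angle between moduleA's own x axis and vertical below 0.15 rad or angle between moduleA's own x axis and vertical above 2.99 rad) and x of moduleA in the frame of case between -0.075 and 0.075 m and y of moduleA in the frame of case between -0.06 and 0.06 m and z of moduleA in the frame of case between 0.037 and 0.049 m and angle between the z axis of each of moduleA, moduleB, moduleC and the x axis of case, either way round below 0.5 rad and linear speed of each of moduleA, moduleB, moduleC below 0.02 m/s and (angle between moduleB's own x axis and vertical below 0.15 rad or angle between moduleB's own x axis and vertical above 2.99 rad) and x of moduleB in the frame of case between -0.075 and 0.075 m and y of moduleB in the frame of case between -0.06 and 0.06 m and z of moduleB in the frame of case between 0.037 and 0.049 m and (angle between moduleC's own x axis and vertical below 0.15 rad or angle between moduleC's own x axis and vertical above 2.99 rad) and x of moduleC in the frame of case between -0.075 and 0.075 m and y of moduleC in the frame of case between -0.06 and 0.06 m and z of moduleC in the frame of case between 0.037 and 0.049 m and contact force between the fingers and moduleA below 0.1 N and contact force between the fingers and moduleB below 0.1 N and contact force between the fingers and moduleC below 0.1 N), for 0.3 s.
4. the lid is closed (below 0.05 rad) (value of joint lid below 0.05 rad), for 0.2 s.
At the end, for the whole second after the job is handed in: Every module present stands on a short edge (long axis within 0.15 rad of vertical) on the case floor in a bay, broad faces to the ribs (within 0.5 rad), and at rest, the lid is closed (below 0.05 rad) and the latch lever lies over the tab (below 0.2 rad) ((angle between moduleA's own x axis and vertical below 0.15 rad or angle between moduleA's own x axis and vertical above 2.99 rad) and x of moduleA in the frame of case between -0.075 and 0.075 m and y of moduleA in the frame of case between -0.06 and 0.06 m and z of moduleA in the frame of case between 0.037 and 0.049 m and angle between the z axis of each of moduleA, moduleB, moduleC and the x axis of case, either way round below 0.5 rad and linear speed of each of moduleA, moduleB, moduleC below 0.02 m/s and (angle between moduleB's own x axis and vertical below 0.15 rad or angle between moduleB's own x axis and vertical above 2.99 rad) and x of moduleB in the frame of case between -0.075 and 0.075 m and y of moduleB in the frame of case between -0.06 and 0.06 m and z of moduleB in the frame of case between 0.037 and 0.049 m and (angle between moduleC's own x axis and vertical below 0.15 rad or angle between moduleC's own x axis and vertical above 2.99 rad) and x of moduleC in the frame of case between -0.075 and 0.075 m and y of moduleC in the frame of case between -0.06 and 0.06 m and z of moduleC in the frame of case between 0.037 and 0.049 m and value of joint lid below 0.05 rad and value of joint latch below 0.2 rad); the robot touches nothing.
It fails at once if the glue bottle is moved by more than 3 cm or tipped over (distance of glue from where it was at the start of the episode above 0.03 m or angle between glue's own z axis and vertical above 0.5 rad).
It fails at once if the lamp housing is moved by more than 3 cm or tipped over (distance of housing from where it was at the start of the episode above 0.03 m or angle between housing's own z axis and vertical above 0.5 rad).
It fails at once if the bin of washers is moved by more than 3 cm or tipped over (distance of washers from where it was at the start of the episode above 0.03 m or angle between washers's own z axis and vertical above 0.5 rad).
Of moduleA, moduleB, moduleC only 2 to 3 are there at a start; the rules pass over those that are not, and their reading is None.
At some moment in a run one of moduleA, moduleB, moduleC may be knocked a few centimetres aside while the robot is not near it.
Once in a run the grip may slacken for a moment while it holds something.
It also fails if it takes over 210 s, if anything falls off the work surface, if the arm or the gripper's body presses on something with over 40 N, if the wrist force passes 120 N, or if a joint passes its speed limit or range.

ROBOT

A 7-joint arm with a two-finger parallel gripper is mounted at the origin on the work surface. World frame = base frame: x ahead of the robot, y to its left, z up, the work surface at z = 0. Lengths are in m, angles in rad, forces in N, time in s.
With the tool pointing down it reaches from about 0.425 to 1.025 m from the base axis. Payload 9.4 kg.
Tool frame: the origin (TCP) lies at the very end of the fingers, on their centre line; the grasp point (between the pads) lies 19 mm behind it; z points along the fingers, y is the line along which they close (so a half turn about z gives the same grasp; the last joint's range is limited). The gripper opens to 93 mm and grips with 3 to 60 N. Pads are 15 mm wide; open, the fingers measure 128 mm over their backs; the gripper's body (75 mm by 188 mm) begins 65 mm behind the grasp point.
Start: joints at [-1.276, 0.599, -0.003, 1.599, 0.002, 0.943, -0.08], TCP at [0.263, 0.675, 0.219] pointing down, gripper open.
Joint ranges: [-2.57, 2.57], [-0.35, 1.97], [-1.29, 1.29], [0.11, 2.56], [-1.05, 4.19], [0.11, 1.86], [-2.63, 2.63]. Speed limits (rad/s): [2.22, 2.22, 3.01, 3.01, 3.14, 3.14, 3.14].

INTERFACE

Orientations are given as a unit quaternion [w, x, y, z].
In Python, from cell import arm gives the robot as it stands. The module is installed in compiled form; this text tells all that it offers.
- The arm moves only by the tool servo_tool, never from a script. Its argument "targets" is text: rows parted by semicolons, each of 6 numbers parted by spaces: the shift along the tool's x, y, z in mm, then the turn, a rotation vector about the tool's x, y, z in units of 6 degrees (1.0 is 6 degrees). A call has 1 to 10 rows; each row is the pose to reach, as a shift and turn from the pose commanded when the call began, along the tool's axes at that moment; what a row does not reach only later rows make up. A row lasts 1/12 s, in which the tool goes at most 41.7 mm and 7.16 degrees, less where a joint would pass 70% of its speed; a pose out of reach is approached as far as the arm can. A call with a gripper value outside its range is refused whole. "jaw" is the finger opening in mm, from 0 to 93, set as the call begins (left out, the last holds). The fingers move at their own pace and stop on an object; "newtons" is the grip in N (left out, the last holds). Time passes only in rows, so rows that repeat a pose let the fingers close. It gives the time, the measured TCP pose, the force, the opening and the grip force at its end, in the units of the state.
- arm.read_state(): the state, without advancing time (a new reading comes with each control period).
- arm.read_camera(name): name is "scene" or "top"; returns a dict with "frame" (480x640x3 uint8, red, green, blue), "z_map" (480x640 float32, m along the optical axis (not along the pixel's ray), 0 where there is no reading), "fx", "fy", "cx", "cy" (pixels), "R" (3x3) and "t" (3): a world point X has camera coordinates R X + t. Camera axes: x right, y down, z forward; pixel columns grow to the right and rows downward; lengths in m; the calibration is good to about 2 mm. A picture is of the moment at which its call begins.
- arm.close_job(): hands the job in; it is judged then, once.
The state is a dict: "time": time; "joints": joint angles; "qd": joint speeds; "effort": joint torques, N m; "tcp_pos": TCP position; "eef_rot": TCP orientation; "wrist_force": force on the tool from outside, world axes, zero at the start; "moment": the same for the moment, N m; "width": finger opening in m; "grip_force": force on a finger pad.
Only numpy, scipy, OpenCV 4.12 (cv2) and the standard library are available. Lean on these libraries where they do the work, as an engineer would, in place of code of your own. Each camera call takes 0.05 s, during which the arm holds its last target. There are 200 camera calls.

## Working session

There is one attempt and no reset: what is moved stays moved. The work goes in short steps, Python scripts to look and compute and a tool call to move; the robot and the scene stay as the last step left them, time stands still between calls to the robot, and variables do not carry over. Pictures are saved under pics/ and viewed, at most 14 in all, crops included, and the job is handed in when it is done.

Besides the shell and the picture viewer there is one more tool, called after "Request:" as a command line: name --argument value ..., lists and objects as JSON in quotes. servo_tool: Moves the arm, as the interface text tells. Its arguments: {"type":"object","properties":{"targets":{"type":"string"},"jaw":{"type":"number"},"newtons":{"type":"number"}},"required":["targets"]}

```bash
mkdir -p pics; cat > h.py <<'E'
import numpy as np, cv2
from cell import arm
from scipy.spatial.transform import Rotation as Ro
def cam(n):
    return arm.read_camera(n)
def save(c,f,crop=None,s=1):
    im=c["frame"][:,:,::-1]
    if crop: x0,y0,x1,y1=crop; im=im[y0:y1,x0:x1]
    cv2.imwrite("pics/"+f,cv2.resize(im,None,fx=s,fy=s,interpolation=cv2.INTER_CUBIC))
def P(c,u,v,z=None):
    d=np.array([(u-c["cx"])/c["fx"],(v-c["cy"])/c["fy"],1.]); R=np.array(c["R"]);t=np.array(c["t"])
    if z is None: zz=c["z_map"][int(v),int(u)]; return R.T@(d*zz-t)
    o=-R.T@t; r=R.T@d; return o+r*(z-o[2])/r[2]
def cloud(c):
    z=c["z_map"]; v,u=np.mgrid[:480,:640]
    d=np.stack([(u-c["cx"])/c["fx"]*z,(v-c["cy"])/c["fy"]*z,z],-1)-np.array(c["t"])
    return d@np.array(c["R"])
def st():
    s=arm.read_state(); q=s["eef_rot"]; R=Ro.from_quat([q[1],q[2],q[3],q[0]]).as_matrix()
    return s,np.array(s["tcp_pos"]),R
E
python3 - <<'E'
from h import *
for n in("scene","top"):
    c=cam(n); save(c,n+"0.png"); np.savez(n+"0.npz",**c)
    print(n,np.array(c["R"]).round(3).tolist(),np.array(c["t"]).round(3),c["fx"],c["cx"],c["cy"])
s,p,R=st(); print(p,R.round(3),s["time"],s["width"])
E
```

```text
scene [[0.884, 0.467, -0.013], [0.286, -0.562, -0.776], [-0.37, 0.682, -0.631]] [-0.514 -0.076  1.37 ] 476.5022618858919 325.29919440470434 238.01865077754877
top [[-0.011, -0.999, 0.031], [-0.986, 0.006, -0.167], [0.166, -0.032, -0.986]] [-0.009  0.583  0.868] 437.1026065847859 320.07157771425534 230.41179522398465
[0.26323069 0.67507796 0.21783974] [[-0.932  0.363 -0.   ]
 [ 0.363  0.932 -0.001]
 [-0.    -0.001 -1.   ]] 0.1 0.09281895791610542
```

View pics/top0.png

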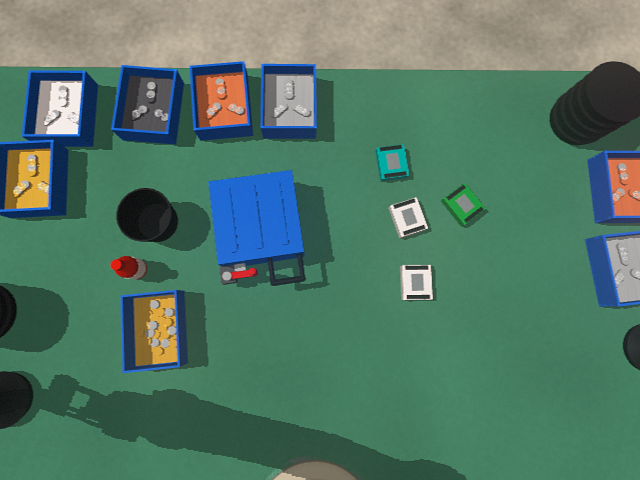

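View pics/scene0.png

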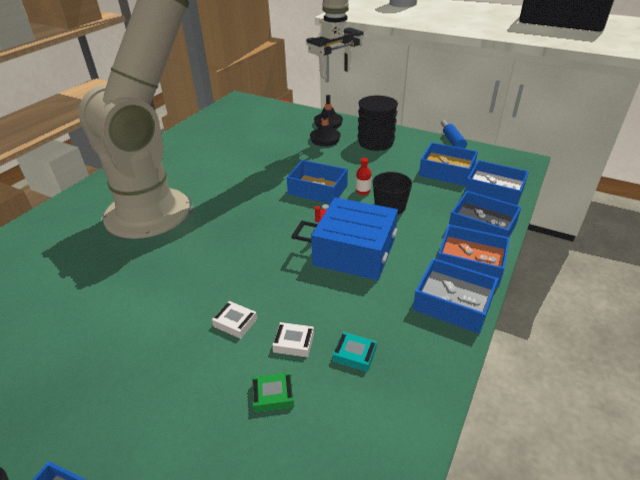

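The top view shows the closed case at (255,215), the latch arm at (225–257,272), the handle at (287,270), and two white modules at (408,217) and (417,283). The green and teal ones are decoys.

```bash
cat >> h.py <<'E'
def rect(pts):
    (cx,cy),(w,h),a=cv2.minAreaRect((pts*1000).astype(np.float32)); return cx,cy,w,h,a
def modules(c):
    X=cloud(c); f=c["frame"].astype(int)
    m=(X[...,2]>.012)&(X[...,2]<.04)&(f.min(-1)>150)&(X[...,0]>.4)&(X[...,0]<1.0)&(X[...,1]<.1)
    k=cv2.morphologyEx(m.astype(np.uint8),cv2.MORPH_CLOSE,np.ones((9,9)))
    n,l,s,ce=cv2.connectedComponentsWithStats(k)
    for i in range(1,n):
        if s[i,4]>100:
            q=l==i; q&=(X[...,2]>.012)&(X[...,2]<.04)
            v,u=np.nonzero(q)
            g=np.array([P(c,a,b,.024)[:2] for a,b in zip(u,v)])
            print("mod",ce[i].round(),np.round(rect(g),1),"z",np.median(X[...,2][q]).round(4))
E
python3 - <<'E'
from h import *
c=dict(np.load("top0.npz")); c={k:(v if v.ndim else float(v)) for k,v in c.items()}
modules(c)
X=cloud(c); f=c["frame"].astype(int)
m=(X[...,2]>.085)&(X[...,2]<.105)&(f[...,2]>f[...,0]+60); m[:165]=0;m[275:]=0;m[:,:200]=0;m[:,310:]=0
m=cv2.morphologyEx(m.astype(np.uint8),cv2.MORPH_OPEN,np.ones((3,3)))>0
print("lid",np.round(rect(X[m][:,:2]),1),np.percentile(X[m][:,2],[5,50,95]))
red=(f[...,0]>150)&(f[...,1]<80)&(f[...,2]<80); red[:,:205]=0;red[:250]=0;red[:,300:]=0
v,u=np.nonzero(red)
for a,b in list(zip(u,v))[::6]: print(a,b,X[b,a].round(3),end=';')
save(c,"crop0.png",(200,160,320,300),4)
E
```

```text
mod [294. 101.] [8.862e+02 4.290e+01 1.187e+02 8.740e+01 4.000e-01] z 0.0259
mod [409. 217.] [ 616.3 -207.6   73.    63.3   17.7] z 0.024
mod [626. 267.] [ 498.4 -685.5  134.1   74.     5.5] z 0.0246
mod [417. 282.] [ 474.5 -218.7   64.5   72.    89.5] z 0.0238
lid [605.2 116.5 170.8 170.    8.1] [0.09320391 0.09583858 0.0991964 ]
251 268 [0.501 0.123 0.101];252 269 [0.499 0.121 0.103];248 270 [0.5   0.133 0.065];254 270 [0.497 0.117 0.101];243 271 [0.498 0.143 0.065];249 271 [0.495 0.127 0.1  ];255 271 [0.495 0.115 0.1  ];236 272 [0.496 0.158 0.064];242 272 [0.496 0.145 0.068];248 272 [0.496 0.133 0.065];254 272 [0.493 0.117 0.1  ];236 273 [0.494 0.157 0.067];242 273 [0.494 0.145 0.066];248 273 [0.494 0.133 0.065];254 273 [0.491 0.117 0.101];237 274 [0.492 0.155 0.067];243 274 [0.492 0.144 0.064];249 274 [0.492 0.132 0.062];234 275 [0.49  0.162 0.064];240 275 [0.49  0.149 0.065];246 275 [0.49  0.138 0.063];252 275 [0.49  0.125 0.063];237 276 [0.488 0.156 0.064];243 276 [0.488 0.143 0.066];249 276 [0.488 0.131 0.065];237 277 [0.486 0.156 0.063];232 278 [0.484 0.165 0.064];
```

View pics/crop0.png

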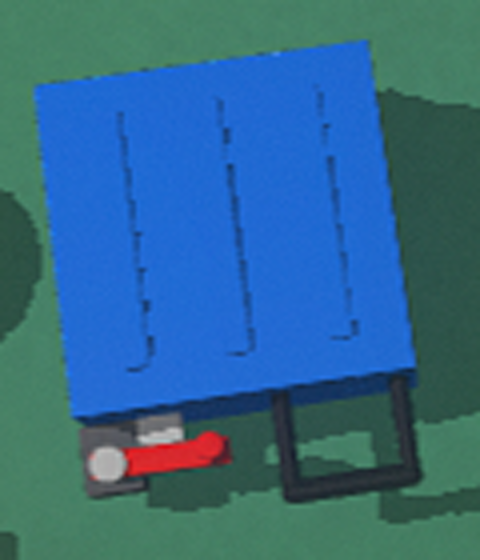

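```bash
cat >> h.py <<'E'
O=np.array([605.2,116.5,0]); YAW=8.1
C=Ro.from_euler('z',YAW,degrees=True).as_matrix()
def W(x,y,z): return O+C@np.array([x,y,z],float)
def toolR(yaw,tilt=0):
    """tool y horizontal at heading yaw+90; z down; tilt>0: fingers lean toward heading yaw (deg)"""
    yh=np.array([-np.sin(np.radians(yaw)),np.cos(np.radians(yaw)),0]);h=np.array([yh[1],-yh[0],0])
    z=np.sin(np.radians(tilt))*h-np.cos(np.radians(tilt))*np.array([0,0,1]); return np.c_[np.cross(yh,z),yh,z]
def go(p,Rt=None,p0=None,R0=None):
    s,q,R=st(); q=q*1000
    if p0 is not None: q=np.array(p0,float)
    if R0 is not None: R=R0
    d=R.T@(np.array(p)-q); r=np.zeros(3) if Rt is None else Ro.from_matrix(R.T@Rt).as_rotvec()
    u=np.degrees(r)/6
    print(" ".join("%.1f"%a for a in d),"|"," ".join("%.2f"%a for a in u),"rows",max(np.linalg.norm(d)/41.7,np.linalg.norm(u)*6/7.16).round(1))
E
python3 - <<'E'
from h import *
R=toolR(YAW); p=W(-107,20,0)
go([p[0],p[1],150],R)
for a in np.arange(0,1.41,.2):
    q=W(-107-55*np.sin(a),75-55*np.cos(a),80); go(q,R,W(-107,20,80),R)
E
```

```text
-418.5 -431.2 68.5 | -0.01 -0.00 -4.90 rows 14.5
0.0 0.0 0.0 | 0.00 0.00 0.00 rows 0.0
10.9 1.1 0.0 | 0.00 0.00 0.00 rows 0.3
21.4 4.3 0.0 | 0.00 0.00 0.00 rows 0.5
31.1 9.6 0.0 | 0.00 0.00 0.00 rows 0.8
39.5 16.7 0.0 | 0.00 0.00 0.00 rows 1.0
46.3 25.3 0.0 | 0.00 0.00 0.00 rows 1.3
51.3 35.1 0.0 | 0.00 0.00 0.00 rows 1.5
54.2 45.7 0.0 | 0.00 0.00 0.00 rows 1.7
```

Request:
servo_tool --targets "-40 -42 0 0 0 -0.6; -80 -84 0 0 0 -1.2; -112 -115 0 0 0 -1.8; -140 -144 0 0 0 -2.4; -168 -172 0 0 0 -3; -195 -201 0 0 0 -3.6; -223 -230 0 0 0 -4.2; -251 -258 0 0 0 -4.9; -279 -287 0 0 0 -4.9; -279 -287 0 0 0 -4.9" --jaw 34

```text
time: 0.93
tcp_pos: [0.4203, 0.302, 0.2185]
eef_rot: [-0.0, -0.069, 0.998, -0.001]
wrist_force: [-0.0, 0.4, 0.1]
width: 0.0348
grip_force: 0.0
```

```bash
python3 - <<'E'
from h import *
s,p,R=st();print(p,s["wrist_force"]); p=W(-107,20,130); go(p,toolR(YAW))
E
```

```text
[0.420304   0.30200678 0.21845461] [-0.00357342  0.35523264  0.10822221]
-50.5 -189.4 88.8 | -0.02 -0.00 -0.03 rows 5.2
```

Request:
servo_tool --targets "-10 -38 10 0 0 0; -20 -76 20 0 0 0; -30 -114 40 0 0 0; -40 -152 70 0 0 0; -50 -189 88 0 0 0; -50.5 -189.4 100 0 0 0; -50.5 -189.4 120 0 0 0; -50.5 -189.4 138 0 0 0; -50.5 -189.4 138 0 0 0; -50.5 -189.4 138 0 0 0"

```text
time: 1.77
tcp_pos: [0.4951, 0.1261, 0.08]
eef_rot: [-0.001, -0.071, 0.998, -0.0]
wrist_force: [-0.1, 1.1, 1.4]
width: 0.034
grip_force: 0.0
```

Request:
servo_tool --targets "0 0 0 0 0 0;0 0 0 0 0 0;0 0 0 0 0 0;0 0 0 0 0 0" --jaw 8 --newtons 10

```text
time: 2.1
tcp_pos: [0.4957, 0.1211, 0.0816]
eef_rot: [-0.0, -0.069, 0.998, -0.003]
wrist_force: [2.9, -19.5, 1.1]
width: 0.018
grip_force: 10.0
```

Request:
servo_tool --targets "0 0 0 0 0 0;0 0 0 0 0 0;0 0 0 0 0 0"

```text
time: 2.35
tcp_pos: [0.4957, 0.1207, 0.0816]
eef_rot: [-0.001, -0.068, 0.998, -0.003]
wrist_force: [3.1, -19.8, 0.1]
width: 0.0172
grip_force: 10.0
```

```bash
python3 - <<'E'
from h import *
c=cam("top"); save(c,"l1.png",(200,200,320,300),5)
s,p,R=st();print(p,s["wrist_force"],s["width"],s["moment"])
E
```

```text
[0.49568505 0.12063508 0.08161675] [  2.82449957 -19.24588084   0.36137653] 0.016781435769023162 [-4.41491937 -0.62872163  0.05967604]
```

View pics/l1.png

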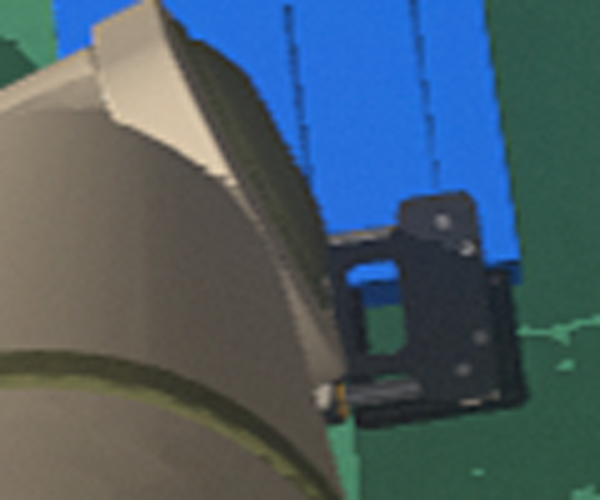

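Request:
servo_tool --targets "0 -1.5 0 0 0 0;5 -1.5 0 0 0 0;11 -0.5 0 0 0 0;16 1 0 0 0 0;21 3 0 0 0 0;26 5.5 0 0 0 0;31 8.5 0 0 0 0;35 12 0 0 0 0;39 15.5 0 0 0 0;43 19.5 0 0 0 0"

```text
time: 3.23
tcp_pos: [0.4461, 0.135, 0.0812]
eef_rot: [-0.004, -0.069, 0.998, -0.003]
wrist_force: [-6.4, -10.8, 1.6]
width: 0.0136
grip_force: 10.0
```

Request:
servo_tool --targets "3.5 4.5 0 0 0 0;6 9 0 0 0 0;8.5 15 0 0 0 0;10.5 20 0 0 0 0;11.5 25 0 0 0 0;11.5 25 0 0 0 0;11.5 25 0 0 0 0"

```text
time: 3.82
tcp_pos: [0.4341, 0.163, 0.0811]
eef_rot: [-0.001, -0.071, 0.997, -0.0]
wrist_force: [-7.6, -0.3, 2.6]
width: 0.0135
grip_force: 10.0
```

Request:
servo_tool --targets "0 0 0 0 0 0;0 0 0 0 0 0;0 0 -20 0 0 0;0 0 -50 0 0 0;0 0 -80 0 0 0;20 -40 -80 0 0 0;20 -80 -80 0 0 0;20 -120 -80 0 0 0;20 -120 -80 0 0 0" --jaw 40

```text
time: 4.57
tcp_pos: [0.4338, 0.0337, 0.1616]
eef_rot: [0.001, -0.066, 0.998, -0.001]
wrist_force: [0.0, -0.0, -0.2]
width: 0.0402
grip_force: 0.0
```

```bash
python3 - <<'E'
from h import *
c=cam("top"); X=cloud(c); f=c["frame"].astype(int); save(c,"l2.png")
red=(f[...,0]>150)&(f[...,1]<80)&(f[...,2]<80)&(X[...,2]>.09)&(X[...,2]<.106); red[:,:205]=0;red[:250]=0;red[:,300:]=0
q=X[red]; print(len(q),q.mean(0) if len(q) else 0, C.T@(q.mean(0)*1000-O) if len(q) else 0)
s,p,R=st();print(p,s["wrist_force"],s["width"])
p=W(-135,-45,120); go(p,toolR(YAW+90)); go(p,toolR(YAW-90))
print(s["joints"])
E
```

```text
10 [0.43372317 0.17003268 0.09919562] [-162.22330096   77.15991263   99.19561648]
[0.43394154 0.0371576  0.16142822] [ 0.3228854   0.34657811 -0.50829451] 0.03993688364098917
-45.5 9.8 41.5 | -0.03 0.01 -15.08 rows 12.6
-45.5 9.8 41.5 | 0.01 0.03 14.92 rows 12.5
[-0.13536627  0.3531129  -0.10605915  2.29521817  0.07979011  0.49381029
  1.39916015]
```

View pics/l2.png

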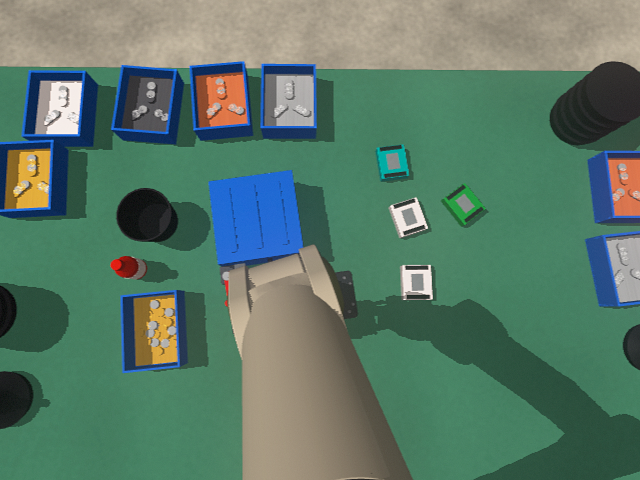

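The latch is at about 1.6 rad. Next I turn the gripper a quarter and go to the handle.

Request:
servo_tool --targets "-5 1 0 0 0 1.1;-9 2 0 0 0 2.2;-14 3 0 0 0 3.3;-18 4 0 0 0 4.4;-23 5 0 0 0 5.5;-27 6 0 0 0 6.6;-32 7 0 0 0 7.7;-36 8 0 0 0 8.8;-41 9 0 0 0 9.9;-45 10 0 0 0 11"

```text
time: 5.45
tcp_pos: [0.477, 0.0592, 0.161]
eef_rot: [0.001, 0.486, 0.874, 0.001]
wrist_force: [-0.5, 1.1, -0.3]
width: 0.0401
grip_force: 0.0
```

Request:
servo_tool --targets "0 0 0 0 0 1.1;0 0 0 0 0 2.2;0 0 0 0 0 3.3;0 0 0 0 0 3.9;0 0 0 0 0 3.9;0 0 0 0 0 3.9"

```text
time: 5.95
tcp_pos: [0.4763, 0.0587, 0.1608]
eef_rot: [0.0, 0.65, 0.76, 0.0]
wrist_force: [-0.1, -0.8, 0.3]
width: 0.0401
grip_force: 0.0
```

```bash
python3 - <<'E'
from h import *
c=cam("top"); X=cloud(c); f=c["frame"].astype(int)
s,p,R=st();print(p,s["wrist_force"],s["joints"])
go(W(-135,-45,55),toolR(YAW-90))
R0=toolR(YAW-90)
def hp(a): return W(85-220*np.cos(a)+25*np.sin(a),-45,45+220*np.sin(a)+25*np.cos(a)-15)
for a in np.arange(0,1.71,.1): print(round(a,1),end=' '); go(hp(a),R0,hp(0),R0)
E
```

```text
[0.47618219 0.05842971 0.16078901] [ 0.25888325 -0.23390258  0.12783528] [-0.49932113  0.41598597  0.35378691  2.22377361 -0.27566342  0.54085243
  0.22023427]
-5.7 0.7 105.8 | 0.01 -0.00 0.14 rows 2.5
0.0 0.0 0.0 0.0 | 0.00 0.00 0.00 rows 0.0
0.1 -0.0 3.6 -21.8 | 0.00 0.00 0.00 rows 0.5
0.2 0.0 9.4 -43.2 | 0.00 0.00 0.00 rows 1.1
0.3 -0.0 17.2 -63.9 | 0.00 0.00 0.00 rows 1.6
0.4 -0.0 27.1 -83.7 | 0.00 0.00 0.00 rows 2.1
0.5 -0.0 38.9 -102.4 | 0.00 0.00 0.00 rows 2.6
0.6 -0.0 52.5 -119.9 | 0.00 0.00 0.00 rows 3.1
0.7 0.0 67.8 -135.8 | 0.00 0.00 0.00 rows 3.6
0.8 0.0 84.7 -150.2 | 0.00 0.00 0.00 rows 4.1
0.9 -0.0 102.8 -162.9 | 0.00 0.00 0.00 rows 4.6
1.0 0.0 122.2 -173.6 | 0.00 0.00 0.00 rows 5.1
1.1 -0.0 142.5 -182.4 | 0.00 0.00 0.00 rows 5.6
1.2 0.0 163.6 -189.1 | 0.00 0.00 0.00 rows 6.0
1.3 0.0 185.2 -193.7 | 0.00 0.00 0.00 rows 6.4
1.4 0.0 207.2 -196.0 | 0.00 0.00 0.00 rows 6.8
1.5 0.0 229.4 -196.2 | 0.00 0.00 0.00 rows 7.2
1.6 -0.0 251.4 -194.2 | 0.00 0.00 0.00 rows 7.6
1.7 0.0 273.1 -189.9 | 0.00 0.00 0.00 rows 8.0
```

Request:
servo_tool --targets "-6 0.7 35 0 0 0.14;-6 0.7 70 0 0 0.14;-6 0.7 95 0 0 0.14;-6 0.7 106 0 0 0.14;-6 0.7 106 0 0 0.14;-6 0.7 106 0 0 0.14"

```text
time: 6.5
tcp_pos: [0.4773, 0.0515, 0.0544]
eef_rot: [-0.0, 0.657, 0.754, -0.0]
wrist_force: [0.0, -0.8, 0.2]
width: 0.0398
grip_force: 0.0
```

Request:
servo_tool --targets "0 0 0 0 0 0;0 0 0 0 0 0;0 0 0 0 0 0;0 0 0 0 0 0;0 0 0 0 0 0;0 0 0 0 0 0" --jaw 4 --newtons 25

```text
time: 7.0
tcp_pos: [0.4776, 0.0517, 0.0551]
eef_rot: [0.0, 0.657, 0.754, 0.0]
wrist_force: [0.6, 0.7, 7.0]
width: 0.0109
grip_force: 25.0
```

Request:
servo_tool --targets "0 1.5 -11 0 0 0;0 3.6 -22 0 0 0;0 6 -33 0 0 0;0 9.4 -43 0 0 0;0 13 -54 0 0 0;0 17 -64 0 0 0;0 22 -74 0 0 0;0 27 -84 0 0 0;0 33 -93 0 0 0;0 39 -102 0 0 0"

```text
time: 7.83
tcp_pos: [0.5134, 0.0568, 0.1564]
eef_rot: [-0.002, 0.657, 0.754, -0.002]
wrist_force: [-5.7, 0.3, -3.3]
width: 0.0112
grip_force: 25.0
```

Working nicely. From 0.5 rad on, the shifts are relative to (39, -102).

Request:
servo_tool --targets "0 6 -9 0 0 0;0 13.5 -18 0 0 0;0 21 -26 0 0 0;0 29 -34 0 0 0;0 37 -41 0 0 0;0 46 -48 0 0 0;0 55 -55 0 0 0;0 64 -61 0 0 0;0 73.5 -66 0 0 0;0 83 -71 0 0 0"

```text
time: 8.67
tcp_pos: [0.5932, 0.0679, 0.2289]
eef_rot: [-0.004, 0.657, 0.754, -0.003]
wrist_force: [-19.1, -1.0, 27.2]
width: 0.0109
grip_force: 25.0
```

Request:
servo_tool --targets "0 10 -5 0 0 0;0 20.5 -9 0 0 0;0 31 -13 0 0 0;0 41.5 -16 0 0 0;0 52 -18.5 0 0 0;0 63 -21 0 0 0;0 74 -22 0 0 0;0 85 -23 0 0 0;0 96 -23.5 0 0 0;0 107 -23 0 0 0"

```text
time: 9.5
tcp_pos: [0.704, 0.0838, 0.2516]
eef_rot: [-0.001, 0.657, 0.754, 0.0]
wrist_force: [-2.7, 1.1, 7.7]
width: 0.0112
grip_force: 25.0
```

Request:
servo_tool --targets "0 11 0.5 0 0 0;0 22 2 0 0 0;0 33 4 0 0 0;0 42 6 0 0 0;0 42 6 0 0 0;0 42 6 0 0 0"

```text
time: 10.0
tcp_pos: [0.7467, 0.0898, 0.2444]
eef_rot: [0.0, 0.657, 0.754, 0.001]
wrist_force: [2.2, 3.9, -0.0]
width: 0.0115
grip_force: 25.0
```

```bash
python3 - <<'E'
from h import *
c=cam("scene"); save(c,"o1.png")
s,p,R=st();print(C.T@(p*1000-O),s["wrist_force"],s["joints"])
E
```

```text
[135.98794939 -46.31346679 244.43260532] [ 2.50513914  4.48841352 -0.25519625] [-0.42872593  0.63895669  0.40555936  1.52364962 -0.27840053  1.03484981
  0.18583831]
```

View pics/o1.png

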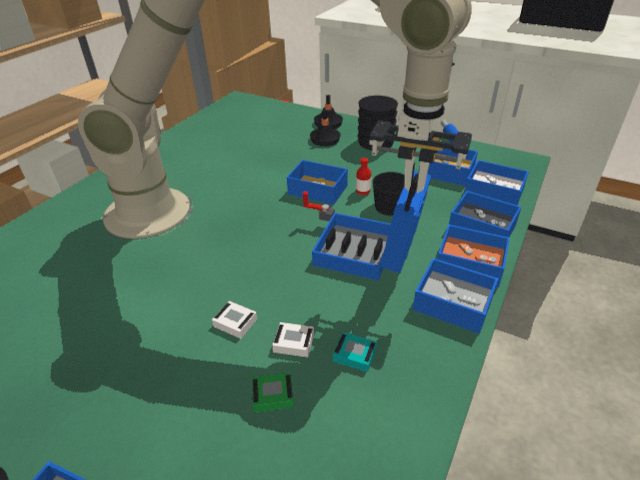

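The lid is open at about 1.69 rad, with bays and ribs visible around (350,243). I release the handle and move to the far module.

Request:
servo_tool --targets "0 0 0 0 0 0;0 0 0 0 0 0;0 0 0 0 0 0;0 0 -30 0 0 0;0 0 -60 0 0 0;0 0 -70 0 0 0" --jaw 40

```text
time: 10.55
tcp_pos: [0.747, 0.0874, 0.319]
eef_rot: [0.002, 0.657, 0.754, 0.001]
wrist_force: [0.6, -0.6, 1.3]
width: 0.0395
grip_force: 0.0
```

```bash
python3 - <<'E'
from h import *
s,p,R=st();print(p,s["wrist_force"])
go([620,-207,200],toolR(17.7-180,0)); go([616,-207,200],toolR(17.7-180,45))
c=cam("top"); modules(c)
E
```

```text
[0.74697521 0.08743954 0.31899167] [ 0.64942809 -0.56137735  1.26699467]
-274.4 -166.3 118.4 | 0.04 -0.02 13.35 rows 11.2
-273.8 -170.3 118.4 | 5.26 -6.24 12.60 rows 12.6
mod [298. 100.] [8.862e+02 3.530e+01 1.187e+02 7.520e+01 4.000e-01] z 0.0259
mod [623. 171.] [ 717.7 -699.9   16.7   35.2   89.7] z 0.0289
mod [409. 219.] [ 616.  -206.9   72.7   64.1   18. ] z 0.024
mod [626. 267.] [ 498.  -684.2  134.4   73.9    4.3] z 0.0246
mod [417. 282.] [ 474.5 -218.6   64.7   72.    89.5] z 0.024
```

Request:
servo_tool --targets "-27 -17 0 0 0 1.1;-55 -34 0 0 0 2.2;-82 -50 0 0 0 3.3;-110 -67 0 0 0 4.4;-137 -84 10 0 0 5.5;-165 -100 30 0 0 6.6;-192 -117 50 0 0 7.7;-220 -134 70 0 0 8.8;-247 -150 90 0 0 9.9;-274 -167 110 0 0 11" --jaw 90

```text
time: 11.43
tcp_pos: [0.6162, -0.207, 0.203]
eef_rot: [0.0, 0.962, 0.272, -0.0]
wrist_force: [0.8, 0.0, -0.9]
width: 0.0896
grip_force: 0.0
```

```bash
python3 - <<'E'
from h import *
s,p,R=st();print(p,s["joints"])
go([616,-207,200],toolR(17.8-180,45))
E
```

```text
[ 0.61623525 -0.20696107  0.20302062] [-0.19790667  0.61309323  0.69320892  1.82383245 -0.49394252  0.88546159
 -0.29313338]
-0.2 -0.1 3.0 | 0.90 -7.45 2.17 rows 6.5
```

Request:
servo_tool --targets "0 0 0 0.12 -1.0 0.3;0 0 0 0.24 -2 0.6;0 0 0 0.36 -3 0.9;0 0 0 0.48 -4 1.2;0 0 0 0.6 -5 1.45;0 0 0 0.72 -6 1.75;0 0 0 0.84 -7 2.03;0 0 0 0.9 -7.45 2.17;0 0 0 0.9 -7.45 2.17;0 0 0 0.9 -7.45 2.17"

```text
time: 12.27
tcp_pos: [0.6173, -0.2061, 0.2029]
eef_rot: [0.06, 0.912, 0.146, -0.378]
wrist_force: [-0.3, -0.1, 0.3]
width: 0.0899
grip_force: 0.0
```

```bash
cat >> h.py <<'E'
import json
def gp(x,y,yaw,off,tcpz,tilt=45):
    """TCP target so that grasp point lies off mm along +heading yaw of module centre"""
    h=np.array([np.cos(np.radians(yaw)),np.sin(np.radians(yaw)),0])
    R=toolR(yaw-180,tilt); g=np.array([x,y,0])+off*h; z=tcpz+19*np.cos(np.radians(tilt))
    g[2]=z; return g+19*R[:,2],R
E
python3 - <<'E'
from h import *
s,p,R=st();print(p,s["joints"],R.round(2).tolist())
t,Rt=gp(616.2,-207.2,17.8,10,9); print(t); go(t+[0,0,70],Rt); go(t,Rt)
E
```

```text
[ 0.61731098 -0.20605537  0.20293653] [-0.30837708  1.03687004  0.88677812  1.3584276  -0.19091256  1.6170926
 -0.70324519] [[0.67, 0.31, -0.67], [0.22, -0.95, -0.22], [-0.71, -0.0, -0.71]]
[ 612.92940807 -208.25007219    9.        ]
84.2 0.8 91.1 | 0.04 -0.00 0.04 rows 3.0
133.7 0.8 140.6 | 0.04 -0.00 0.04 rows 4.7
```

Request:
servo_tool --targets "28 0.3 30 0 0 0;56 0.6 60 0 0 0;84 0.8 91 0 0 0;100 0.8 107 0 0 0;115 0.8 122 0 0 0;128 0.8 135 0 0 0;133.7 0.8 140.6 0 0 0;133.7 0.8 140.6 0 0 0;133.7 0.8 140.6 0 0 0;133.7 0.8 140.6 0 0 0" --jaw 82

```text
time: 13.1
tcp_pos: [0.6145, -0.2084, 0.0124]
eef_rot: [0.061, 0.913, 0.145, -0.376]
wrist_force: [0.1, -0.2, 0.9]
width: 0.082
grip_force: 0.0
```

Request:
servo_tool --targets "0 0 0 0 0 0;0 0 0 0 0 0;0 0 0 0 0 0;0 0 0 0 0 0;0 0 0 0 0 0;0 0 0 0 0 0" --jaw 55 --newtons 40

```text
time: 13.6
tcp_pos: [0.6141, -0.2084, 0.0115]
eef_rot: [0.061, 0.913, 0.146, -0.377]
wrist_force: [2.2, -0.8, 5.8]
width: 0.0616
grip_force: 40.0
```

```bash
cat >> h.py <<'E'
def hold(x,y,yaw):
    s,p,R=st(); M=Ro.from_euler('z',yaw,degrees=True).as_matrix()
    json.dump([(R.T@(np.array([x,y,12])-p*1000)).tolist(),(R.T@M).tolist()],open("hold.json","w")); print(p,R.T@(np.array([x,y,12])-p*1000))
def place(bx,zc,by=0,**k):
    """TCP pose putting module centre at case (bx,by,zc), -x end down, its top face to case -x"""
    o,Rm=map(np.array,json.load(open("hold.json")))
    M=C@np.array([[0,0,-1],[0,1,0],[1,0,0]]).astype(float)
    Rt=M@Rm.T; t=W(bx,by,zc)-Rt@o; print(t.round(1)); go(t,Rt,**k)
E
python3 - <<'E'
from h import *
hold(616.2,-207.2,17.8); s,p,R=st(); print(s["width"],s["wrist_force"])
# lift 230 straight up
p=p*1000; go([p[0],p[1],250]); place(39,250)
E
```

```text
[ 0.61412186 -0.20840422  0.01152625] [ 1.32971663 -0.49671415 -1.99458863]
0.06155481838121874 [ 2.20950456 -0.75710893  5.83381572]
-168.3 0.2 -168.9 | 0.00 0.00 0.00 rows 5.7
[644.4 121.6 247.7]
-73.7 -303.9 -260.3 | -0.06 14.95 1.87 rows 12.6
```

Request:
servo_tool --targets "-10 0 -10 0 0 0;-30 0 -30 0 0 0;-55 0 -55 0 0 0;-80 0 -80 0 0 0;-105 0 -105 0 0 0;-130 0 -130 0 0 0;-150 0 -150 0 0 0;-165 0 -165 0 0 0;-168 0 -168 0 0 0;-168 0 -168 0 0 0"

```text
time: 14.43
tcp_pos: [0.6136, -0.2079, 0.2495]
eef_rot: [0.06, 0.913, 0.146, -0.376]
wrist_force: [-1.2, 0.4, -2.5]
width: 0.0615
grip_force: 40.0
```

Request:
servo_tool --targets "0 0 0 0 1 0;0 0 0 0 2.1 0;0 0 0 0 3.2 0;0 0 0 0 4.3 0;0 0 0 0 5.4 0;0 0 0 0 6.5 0;0 0 0 0 7.6 0;0 0 0 0 8.7 0;0 0 0 0 9.8 0;0 0 0 0 10.9 0"

```text
time: 15.27
tcp_pos: [0.6123, -0.2072, 0.2471]
eef_rot: [-0.028, 0.972, 0.155, 0.176]
wrist_force: [1.0, 0.5, -3.1]
width: 0.0617
grip_force: 40.0
```

```bash
python3 - <<'E'
from h import *
s,p,R=st(); print(p,s["width"],s["joints"],s["wrist_force"])
place(39,200); place(39,130)
E
```

```text
[ 0.61231841 -0.20718497  0.24711512] 0.061714308801368384 [-0.0668118   0.43902278  0.59651252  2.00858866 -0.85251169  0.67099465
 -0.14161775] [ 1.02597112  0.47440748 -3.06234567]
[644.4 121.6 197.7]
106.7 -302.6 92.8 | -0.96 4.07 1.39 rows 8.0
[644.4 121.6 127.7]
82.1 -302.6 158.3 | -0.96 4.07 1.39 rows 8.4
```

Request:
servo_tool --targets "11 -30 9 -0.1 0.4 0.14;22 -61 19 -0.2 0.8 0.28;32 -91 28 -0.3 1.2 0.42;43 -121 37 -0.4 1.65 0.56;53 -151 46 -0.5 2.05 0.7;64 -182 56 -0.58 2.45 0.84;75 -212 65 -0.68 2.85 0.98;85 -242 74 -0.78 3.25 1.12;96 -272 83 -0.87 3.65 1.25;107 -302.6 93 -0.96 4.07 1.39"

```text
time: 16.1
tcp_pos: [0.6641, 0.0444, 0.301]
eef_rot: [-0.025, 0.945, 0.076, 0.317]
wrist_force: [1.0, 0.1, -2.6]
width: 0.0617
grip_force: 40.0
```

Request:
servo_tool --targets "0 0 0 0 0 0;0 0 0 0 0 0;0 0 0 0 0 0"

```text
time: 16.35
tcp_pos: [0.6639, 0.0439, 0.3005]
eef_rot: [-0.025, 0.945, 0.077, 0.317]
wrist_force: [0.3, -0.4, -1.6]
width: 0.0619
grip_force: 40.0
```

```bash
python3 - <<'E'
from h import *
s,p,R=st(); print(p,s["width"],s["joints"],s["wrist_force"])
place(39,100); place(39,43.5)
c=cam("scene"); save(c,"p1.png",(260,120,460,290),4)
E
```

```text
[0.66388609 0.04391481 0.30048249] 0.06194051467223968 [-0.35529803  0.27207194  0.26362201  2.17700471 -1.04489625  0.10616931
 -0.52121501] [ 0.26511321 -0.43918818 -1.59791891]
[644.4 121.6  97.7]
-127.5 -80.0 157.8 | -0.17 1.35 0.12 rows 5.2
[644.4 121.6  41.2]
-161.5 -80.1 202.9 | -0.17 1.35 0.12 rows 6.5
```

View pics/p1.png

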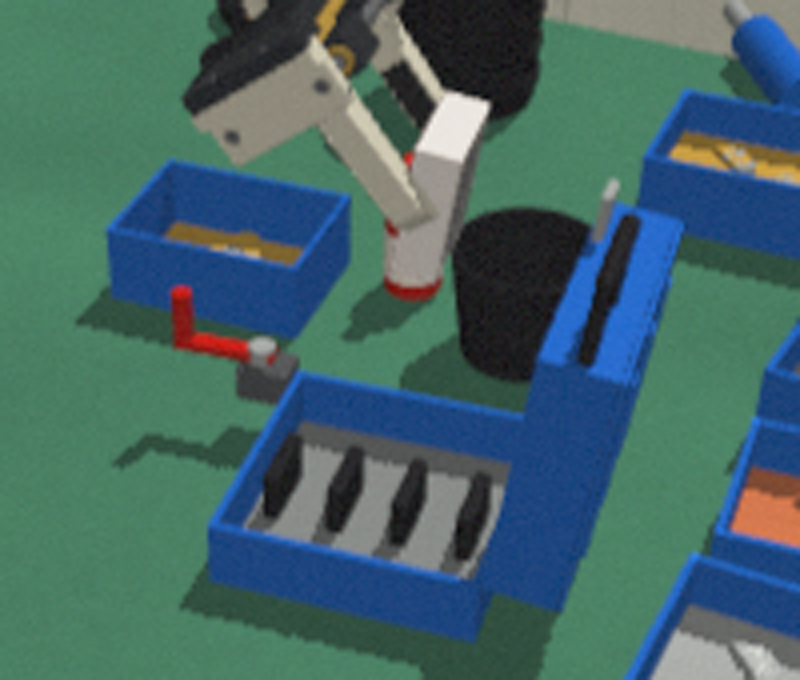

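The module is held firmly, but the arm has stopped on joint limits (q5, q6). I'll fit a kinematic model from the recorded states to see which placing tilts are reachable.

```bash
cat > k.py <<'E'
import numpy as np, itertools
from scipy.optimize import least_squares
from scipy.spatial.transform import Rotation as Ro
D=[([-1.276,.599,-.003,1.599,.002,.943,-.08],(.26323,.67508,.21784)),
([-.13537,.35311,-.10606,2.29522,.07979,.49381,1.39916],(.43394,.03716,.16143)),
([-.49932,.41599,.35379,2.22377,-.27566,.54085,.22023],(.47618,.05843,.16079)),
([-.42873,.63896,.40556,1.52365,-.2784,1.03485,.18584],(.7467,.0898,.2444)),
([-.19791,.61309,.69321,1.82383,-.49394,.88546,-.29313],(.61624,-.20696,.20302)),
([-.30838,1.03687,.88678,1.35843,-.19091,1.61709,-.70325],(.61731,-.20606,.20294)),
([-.35530,.27207,.26362,2.17700,-1.0449,.10617,-.52122],(.66389,.04391,.30048)),
([-.06681,.43902,.59651,2.00859,-.85251,.67099,-.14162],(.61232,-.20718,.24712))]
def rz(a):return Ro.from_euler('z',a)
def ry(a):return Ro.from_euler('y',a)
def fk(q,L,s):
    q=np.array(q)*s; R=rz(q[0]);p=np.array([0,0,L[0]])
    R=R*ry(q[1]); p=p+R.apply([0,0,L[1]]) ; R=R*rz(q[2])
    p=p+R.apply([L[4],0,0]); R=R*ry(q[3]); p=p+R.apply([L[5],0,L[2]]); R=R*rz(q[4]); R=R*ry(q[5]); p=p+R.apply([L[6],0,L[3]]); R=R*rz(q[6])
    return p,R
LO=np.array([-2.57,-.35,-1.29,.11,-1.05,.11,-2.63]);HI=np.array([2.57,1.97,1.29,2.56,4.19,1.86,2.63])
if __name__=="__main__":
    for s3,s5 in itertools.product([1,-1],[1,-1]):
        s=[-1,1,s3,1,s5,1,-1]
        f=lambda L:np.concatenate([fk(q,L,s)[0]-p for q,p in D])
        r=least_squares(f,[.35,.5,.5,.25,0,0,0]); print(s,r.x.round(4),abs(r.fun).max())
E
python3 k.py; python3 -c "
from h import *
s,p,R=st();print(R.round(3).tolist())"
```

```text
[-1, 1, 1, 1, 1, 1, -1] [-0.3898  1.1442  0.1261  0.7036 -0.3521 -0.365   0.1556] 0.18159070579983105
[-1, 1, 1, 1, -1, 1, -1] [-1.0097  1.0454 -0.1999  0.5984 -0.852  -0.6031 -0.4679] 0.25089983631059354
[-1, 1, -1, 1, 1, 1, -1] [ 0.1322  0.54    0.3623  0.1616  0.0504 -0.0537 -0.0439] 0.09277209540342138
[-1, 1, -1, 1, -1, 1, -1] [ 0.3627  0.5741  0.4732  0.3167  0.0013  0.0188 -0.0385] 0.06497108026142683
[[0.788, 0.159, 0.595], [0.128, -0.987, 0.095], [0.602, 0.001, -0.798]]
```

```bash
cat > k2.py <<'E'
from k import *
def fk(q,L,s):
    q=np.array(q)*s; R=rz(q[0]);p=np.array([0,0,L[0]])
    for i,(f) in enumerate([ry,rz,ry,rz,ry,rz]):
        R=R*f(q[i+1]); o=L[1+3*i:4+3*i]; p=p+R.apply(o)
    return p,R
if __name__=="__main__":
    res=[]
    for sg in itertools.product([1,-1],repeat=5):
        s=np.array([-1,1,sg[0],sg[1],sg[2],sg[3],sg[4]])
        f=lambda L:np.concatenate([np.r_[fk(q,L,s)[0]-p] for q,p in D]+[.02*L])
        L0=np.zeros(19);L0[0]=.35;L0[3]=.2;L0[6]=.3;L0[9]=.25;L0[12]=.25;L0[18]=.2
        # tool z axis check: row-wise on down-pointing states 0..4
        e=max(np.linalg.norm(fk(q,L0,s)[1].apply([0,0,1])-[0,0,-1]) for q,p in D[:5])
        r=least_squares(f,L0); res.append((abs(r.fun[:24]).max(),e,s.tolist(),r.x.round(3).tolist()))
    for a in sorted(res,key=lambda a:a[1])[:5]: print(a)
E
python3 k2.py
```

```text
(np.float64(0.06422016828943825), np.float64(0.0028554024350910512), [-1, 1, 1, 1, 1, 1, 1], [0.357, 0.79, -0.336, 0.263, -0.685, 0.155, 0.263, -0.044, 0.155, 0.231, 0.027, -0.013, 0.231, 0.099, -0.013, 0.131, -0.05, 0.004, 0.131])
(np.float64(0.05666883597077951), np.float64(0.0028554024350910525), [-1, 1, 1, 1, 1, 1, -1], [0.385, 0.707, -0.328, 0.287, -0.645, 0.127, 0.287, 0.028, 0.127, 0.242, -0.033, 0.003, 0.242, 0.083, 0.003, 0.162, -0.028, -0.022, 0.162])
(np.float64(0.0005624357633241539), np.float64(0.002855402435091238), [-1, 1, -1, 1, -1, 1, -1], [0.283, 0.001, -0.03, 0.323, 0.001, -0.014, 0.323, -0.0, -0.014, 0.221, 0.001, 0.001, 0.221, 0.001, 0.001, 0.169, -0.001, -0.0, 0.169])
(np.float64(0.0006043511820628122), np.float64(0.002855402435091239), [-1, 1, -1, 1, -1, 1, 1], [0.283, 0.001, -0.03, 0.323, 0.001, -0.014, 0.323, 0.0, -0.014, 0.221, 0.0, 0.0, 0.221, 0.0, 0.0, 0.169, 0.001, 0.0, 0.169])
(np.float64(0.054113832114508376), np.float64(0.7347349244150846), [-1, 1, 1, 1, -1, 1, 1], [0.603, 1.113, -0.298, 0.139, -0.871, 0.101, 0.139, 0.133, 0.101, 0.272, -0.089, 0.039, 0.272, 0.113, 0.039, 0.062, -0.069, -0.026, 0.062])
```

```bash
cat > ik.py <<'E'
from k2 import *
from h import st,toolR,W,C,YAW,go
s=np.array([-1,1,-1,1,-1,1,-1]); L=least_squares(lambda L:np.concatenate([fk(q,L,s)[0]-p for q,p in D]+[.001*L]),np.array([.283,0,-.03,.323,0,-.014,.323,0,-.014,.221,0,0,.221,0,0,.169,0,0,.169])).x
S,p,R=st(); T=fk(S["joints"],L,s)[1].inv()*Ro.from_matrix(R)
def ik(p,R,n=40,seed=None,m=.02):
    out=[]; rng=np.random.default_rng(0)
    f=lambda q:np.r_[(fk(q,L,s)[0]-p)*5,((fk(q,L,s)[1]*T).inv()*Ro.from_matrix(R)).as_rotvec()]
    for i in range(n):
        q0=seed if (seed is not None and i==0) else rng.uniform(LO,HI)
        r=least_squares(f,np.clip(q0,LO+m,HI-m),bounds=(LO+m,HI-m))
        if r.cost<1e-7: out.append(r.x)
    return out
E
python3 - <<'E'
from ik import *
print(T.as_euler('xyz').round(4), fk(S["joints"],L,s)[0]-p)
for bx,zc in((39,200),(39,43.5),(-3,43.5),(-3,150)):
  for tilt in (-45,-30,-15):
    R=toolR(YAW-180,tilt); g=(W(bx-6,0,zc+10)+19*R[:,2])/1000
    o=ik(g,R,25); print(bx,zc,tilt,len(o)); 
    for q in o[:4]: print("   ",q.round(2))
E
```

```text
Still running in the background as job /tmp/bash_jobs.1000/ddeb1548c512 (pid 1160). You'll get a notice when it ends.
```

```bash
cat /tmp/bash_jobs.1000/ddeb1548c512/stdout; kill -- -$(cat /tmp/bash_jobs.1000/ddeb1548c512/pid)
timeout 200 python3 -u - <<'E'
from ik import *
q0=np.array([-.1,.6,.5,1.8,-.4,.5,-.2])
for x,y in((700,-470),(640,-520),(780,-420)):
  psi=np.degrees(np.arctan2(y,x))
  for z in (180,50):
   for tilt in (-20,-35,-45):
    R=toolR(psi-180,tilt); g=(np.array([x,y,z])+19*R[:,2])/1000
    o=ik(g,R,12,seed=q0,m=.06); o=[q for q in o if abs(q[4])<.95]
    print(x,y,z,tilt,len(o),*(q.round(2) for q in o[:2]))
E
```

```text
700 -470 180 -20 8 [ 0.17  0.76  0.59  1.66 -0.77  0.57 -1.  ] [ 0.21  0.74  0.53  1.66 -0.69  0.55 -1.06]
700 -470 180 -35 0
700 -470 180 -45 0
700 -470 50 -20 7 [ 0.29  0.88  0.38  1.72 -0.86  0.34 -0.88] [ 0.3   0.87  0.36  1.71 -0.83  0.33 -0.91]
700 -470 50 -35 0
700 -470 50 -45 0
640 -520 180 -20 9 [ 0.32  0.71  0.48  1.71 -0.64  0.5  -1.1 ] [ 0.6   0.67  0.01  1.68  0.05  0.45 -1.69]
640 -520 180 -35 0
640 -520 180 -45 0
640 -520 50 -20 6 [ 0.45  0.84  0.26  1.76 -0.68  0.26 -1.04] [ 0.39  0.86  0.35  1.76 -0.87  0.3  -0.86]
640 -520 50 -35 0
640 -520 50 -45 0
780 -420 180 -20 8 [ 0.05  0.84  0.69  1.55 -0.84  0.67 -0.98] [ 0.13  0.79  0.53  1.55 -0.66  0.6  -1.11]
780 -420 180 -35 2 [ 0.5   0.7  -0.14  1.73  0.92  0.17 -2.52] [ 0.5   0.7  -0.15  1.73  0.93  0.17 -2.52]
780 -420 180 -45 0
780 -420 50 -20 7 [ 0.15  0.94  0.5   1.61 -0.94  0.45 -0.86] [ 0.19  0.92  0.41  1.6  -0.79  0.41 -0.97]
780 -420 50 -35 0
780 -420 50 -45 0
```

```bash
cat >> ik.py <<'E'
import json
from scipy.spatial.transform import Rotation as Ro
from h import O
def rows(qg,n=10,frac=None,N=None,pr=True):
    """joint-interpolate from now to qg in N rows (auto), print the first n as tool-frame rows"""
    S,p0,R0=st(); q0=np.array(S["joints"]); qg=np.array(qg)
    o,Rm=map(np.array,json.load(open("hold.json")))
    def path(N): return [fk(q0+(qg-q0)*k/N,L) for k in range(N+1)]
    if N is None:
        for N in range(3,90):
            P=path(N); 
            if all(np.linalg.norm(b[0]-a[0])<.038 and np.linalg.norm(Ro.from_matrix(a[1].T@b[1]).as_rotvec())<np.radians(6.6) for a,b in zip(P,P[1:])): break
    P=path(N); out=[]
    for a,b in P[1:]:
        b=b@T; d=R0.T@(a-p0)*1000; r=np.degrees(Ro.from_matrix(R0.T@b).as_rotvec())/6
        out.append(" ".join("%.0f"%v for v in d)+" "+" ".join("%.2f"%v for v in r))
    cs=np.array([[x,y,z] for x in(-37,37) for y in(-31,31) for z in(-12,12)])
    print("N",N,"modminz/case tcp:",[(int(min((a*1000+(b@T)@(o+Rm@c))[2] for c in cs)),(C.T@(a*1000-O)).round().astype(int).tolist()) for a,b in P[1::3]])
    print("; ".join(out[:n])); return N
E
timeout 100 python3 -u - <<'E'
from ik import *
q0=np.array(S["joints"]); print(q0.round(2))
qb=[-.2,.6,.3,1.8,0,1.2,-.3]
rows(qb,12)
o,Rm=map(np.array,json.load(open("hold.json")))
M=C@np.array([[0,0,-1],[0,1,0],[1,0,0]]).astype(float); Rt=M@Rm.T
for zc in(200,120,43.5):
    g=(W(39,0,zc)-Rt@o)/1000
    print(zc,[q.round(2).tolist() for q in ik(g,Rt,10,seed=np.array([-.31,.47,-.06,2.38,2.78,.51,1.75]))][:2])
E
```

```text
[-0.35  0.27  0.26  2.18 -1.04  0.11 -0.52]
N 14 modminz/case tcp: [(252, [50, -70, 289]), (214, [35, -53, 251]), (179, [-1, -65, 217]), (158, [-49, -107, 196]), (160, [-100, -173, 197])]
-5 -12 10 0.48 -0.42 -0.81; -14 -20 19 0.94 -0.89 -1.60; -25 -26 26 1.38 -1.41 -2.38; -39 -29 32 1.80 -1.97 -3.15; -55 -29 36 2.19 -2.58 -3.89; -71 -25 38 2.57 -3.23 -4.60; -89 -17 38 2.93 -3.92 -5.29; -107 -7 36 3.27 -4.66 -5.94; -125 7 32 3.59 -5.44 -6.56; -141 24 25 3.89 -6.26 -7.13; -157 43 16 4.17 -7.12 -7.65; -170 65 6 4.43 -8.02 -8.13
200 [[-0.31, 0.46, -0.07, 2.39, 2.76, 0.52, 1.77], [-0.46, 0.47, 0.14, 2.4, 2.94, 0.51, 1.57]]
120 [[-0.38, 0.65, 0.03, 2.44, 2.93, 0.74, 1.57], [-0.34, 0.65, -0.03, 2.44, 2.89, 0.74, 1.62]]
43.5 [[-0.35, 0.83, -0.02, 2.46, 2.93, 0.94, 1.56], [-0.32, 0.83, -0.06, 2.45, 2.91, 0.94, 1.59]]
```

Request:
servo_tool --targets "-5 -12 10 0.48 -0.42 -0.81; -14 -20 19 0.94 -0.89 -1.60; -25 -26 26 1.38 -1.41 -2.38; -39 -29 32 1.80 -1.97 -3.15; -55 -29 36 2.19 -2.58 -3.89; -71 -25 38 2.57 -3.23 -4.60; -89 -17 38 2.93 -3.92 -5.29; -107 -7 36 3.27 -4.66 -5.94; -125 7 32 3.59 -5.44 -6.56; -141 24 25 3.89 -6.26 -7.13"

```text
time: 17.23
tcp_pos: [0.5716, 0.0008, 0.1959]
eef_rot: [-0.069, 0.879, 0.471, -0.03]
wrist_force: [-1.4, 0.4, -3.5]
width: 0.0618
grip_force: 40.0
```

```bash
timeout 100 python3 -u - <<'E'
from ik import *
q0=np.array(S["joints"]); print(q0.round(2),S["width"])
rows([-.1,.5,.1,2.0,1.4,1.0,.6],12)
rows([-.31,.46,-.07,2.39,2.76,.52,1.77],12)
E
```

```text
[-0.32  0.52  0.42  1.91 -0.37  0.91 -0.28] 0.06182443954972176
N 21 modminz/case tcp: [(157, [-63, -128, 194]), (160, [-96, -184, 194]), (171, [-115, -244, 205]), (189, [-119, -302, 223]), (213, [-109, -356, 248]), (241, [-84, -400, 278]), (273, [-47, -433, 312])]
-22 2 2 -0.04 -0.59 -0.91; -44 5 2 -0.06 -1.19 -1.83; -66 9 1 -0.05 -1.78 -2.75; -87 15 -2 -0.03 -2.37 -3.67; -106 22 -5 0.01 -2.97 -4.58; -125 30 -10 0.06 -3.56 -5.50; -143 38 -16 0.14 -4.16 -6.41; -160 48 -23 0.23 -4.77 -7.31; -176 59 -31 0.34 -5.37 -8.21; -189 71 -40 0.46 -5.99 -9.11; -202 84 -50 0.61 -6.61 -9.99; -213 97 -61 0.77 -7.23 -10.87
N 47 modminz/case tcp: [(156, [-61, -121, 192]), (151, [-87, -156, 186]), (151, [-104, -191, 185]), (155, [-110, -224, 189]), (160, [-107, -251, 196]), (166, [-95, -272, 204]), (172, [-75, -285, 213]), (177, [-51, -289, 220]), (181, [-24, -282, 227]), (183, [3, -265, 231]), (184, [28, -239, 232]), (183, [48, -204, 231]), (181, [61, -162, 227]), (177, [66, -115, 221]), (172, [61, -65, 213]), (167, [47, -15, 204])]
-16 -0 3 -0.09 -0.48 -0.87; -31 1 6 -0.16 -0.95 -1.75; -46 2 8 -0.21 -1.42 -2.65; -60 4 9 -0.25 -1.89 -3.54; -73 7 9 -0.27 -2.35 -4.45; -85 11 8 -0.27 -2.81 -5.37; -97 15 7 -0.25 -3.27 -6.29; -107 20 6 -0.22 -3.72 -7.21; -117 25 3 -0.17 -4.18 -8.14; -125 31 1 -0.11 -4.63 -9.08; -132 37 -2 -0.03 -5.07 -10.02; -139 44 -6 0.06 -5.52 -10.96
```

Request:
servo_tool --targets "-16 0 3 -0.09 -0.48 -0.87; -31 1 6 -0.16 -0.95 -1.75; -46 2 8 -0.21 -1.42 -2.65; -60 4 9 -0.25 -1.89 -3.54; -73 7 9 -0.27 -2.35 -4.45; -85 11 8 -0.27 -2.81 -5.37; -97 15 7 -0.25 -3.27 -6.29; -107 20 6 -0.22 -3.72 -7.21; -117 25 3 -0.17 -4.18 -8.14; -125 31 1 -0.11 -4.63 -9.08"

```text
time: 18.07
tcp_pos: [0.528, -0.1196, 0.189]
eef_rot: [0.042, 0.537, 0.82, -0.194]
wrist_force: [0.5, -0.1, -2.4]
width: 0.0617
grip_force: 40.0
```

```bash
timeout 100 python3 -u - <<'E'
from ik import *
q0=np.array(S["joints"]); print(q0.round(2),S["width"])
o,Rm=map(np.array,json.load(open("hold.json")))
M=C@np.array([[0,0,-1],[0,1,0],[1,0,0]]).astype(float); Rt=M@Rm.T
for bx,by,zc in((0,-60,220),(0,-30,190)):
    g=(W(bx,by,zc)-Rt@o)/1000
    for q in ik(g,Rt,6,seed=np.array([-.31,.47,-.06,2.38,2.78,.51,1.75]))[:2]: print(bx,by,zc,q.round(2).tolist()); rows(q,10)
E
```

```text
[-0.38  0.52  0.41  2.02  0.24  0.8   0.22] 0.061730099894063924
0 -60 220 [-0.19, 0.39, -0.05, 2.46, 2.97, 0.5, 1.68]
N 37 modminz/case tcp: [(157, [-112, -236, 191]), (165, [-113, -270, 202]), (174, [-104, -297, 213]), (183, [-86, -315, 225]), (190, [-64, -322, 235]), (196, [-39, -318, 242]), (199, [-14, -303, 247]), (201, [8, -278, 249]), (200, [24, -244, 247]), (198, [33, -203, 243]), (193, [32, -157, 236]), (188, [22, -108, 227]), (183, [0, -61, 218])]
-11 -6 3 0.09 -0.42 -0.94; -23 -11 4 0.19 -0.84 -1.89; -35 -14 5 0.30 -1.25 -2.84; -46 -17 5 0.41 -1.65 -3.80; -57 -18 4 0.53 -2.04 -4.77; -67 -18 3 0.66 -2.44 -5.74; -77 -17 2 0.80 -2.82 -6.71; -86 -15 -0 0.94 -3.21 -7.69; -94 -12 -3 1.09 -3.59 -8.67; -101 -8 -6 1.25 -3.98 -9.66
0 -60 220 [-0.21, 0.39, -0.01, 2.46, 3.0, 0.5, 1.64]
N 37 modminz/case tcp: [(157, [-112, -236, 192]), (166, [-113, -271, 203]), (176, [-103, -299, 215]), (185, [-86, -317, 227]), (193, [-63, -324, 238]), (199, [-37, -320, 246]), (203, [-12, -305, 251]), (205, [10, -279, 252]), (204, [27, -245, 251]), (201, [35, -203, 246]), (195, [34, -157, 238]), (189, 
[... 976 characters left out ...]
-75 -13 9 1.48 -3.41 -9.98
0 -30 190 [-0.33, 0.47, 0.03, 2.49, 2.95, 0.6, 1.61]
N 37 modminz/case tcp: [(156, [-114, -235, 191]), (163, [-117, -268, 200]), (171, [-111, -293, 211]), (178, [-95, -311, 221]), (185, [-73, -317, 230]), (189, [-47, -313, 236]), (191, [-21, -297, 239]), (190, [3, -270, 238]), (187, [22, -234, 233]), (180, [33, -189, 225]), (171, [34, -138, 214]), (162, [23, -85, 201]), (152, [0, -31, 188])]
-10 -7 3 0.14 -0.43 -0.94; -21 -12 5 0.28 -0.84 -1.89; -31 -17 6 0.44 -1.25 -2.84; -42 -20 7 0.60 -1.65 -3.80; -52 -22 6 0.76 -2.05 -4.77; -61 -23 6 0.93 -2.44 -5.74; -70 -22 4 1.11 -2.82 -6.71; -79 -21 2 1.30 -3.20 -7.69; -86 -18 0 1.49 -3.58 -8.67; -93 -14 -3 1.69 -3.95 -9.65
```

Goal G1 = [-.19,.39,-.05,2.46,2.97,.5,1.68]; I go in three steps.

Request:
servo_tool --targets "-11 -6 3 0.09 -0.42 -0.94; -23 -11 4 0.19 -0.84 -1.89; -35 -14 5 0.30 -1.25 -2.84; -46 -17 5 0.41 -1.65 -3.80; -57 -18 4 0.53 -2.04 -4.77; -67 -18 3 0.66 -2.44 -5.74; -77 -17 2 0.80 -2.82 -6.71; -86 -15 0 0.94 -3.21 -7.69; -94 -12 -3 1.09 -3.59 -8.67; -101 -8 -6 1.25 -3.98 -9.66"

```text
time: 18.9
tcp_pos: [0.564, -0.2072, 0.2245]
eef_rot: [0.071, 0.027, 0.936, -0.343]
wrist_force: [0.3, -0.4, -1.3]
width: 0.0615
grip_force: 40.0
```

```bash
timeout 100 python3 -u - <<'E'
from ik import *
print(np.array(S["joints"]).round(2),S["width"])
rows([-0.19, 0.39, -0.05, 2.46, 2.97, 0.5, 1.68],10)
E
```

```text
[-0.43  0.51  0.43  2.15  0.92  0.65  0.67] 0.06154055273189548
N 28 modminz/case tcp: [(183, [-82, -318, 226]), (188, [-63, -322, 233]), (191, [-41, -316, 238]), (193, [-19, -301, 241]), (193, [1, -276, 241]), (193, [17, -242, 239]), (191, [26, -201, 236]), (189, [27, -156, 231]), (186, [18, -107, 225]), (183, [0, -58, 218])]
-5 -3 1 0.14 -0.31 -0.98; -11 -5 1 0.28 -0.61 -1.97; -18 -6 -0 0.42 -0.92 -2.96; -25 -6 -1 0.58 -1.24 -3.94; -32 -5 -3 0.74 -1.56 -4.92; -39 -3 -5 0.90 -1.88 -5.91; -46 -1 -8 1.08 -2.20 -6.89; -53 3 -12 1.27 -2.53 -7.87; -60 8 -16 1.46 -2.86 -8.84; -66 14 -20 1.67 -3.20 -9.81
```

Request:
servo_tool --targets "-5 -3 1 0.14 -0.31 -0.98; -11 -5 1 0.28 -0.61 -1.97; -18 -6 0 0.42 -0.92 -2.96; -25 -6 -1 0.58 -1.24 -3.94; -32 -5 -3 0.74 -1.56 -4.92; -39 -3 -5 0.90 -1.88 -5.91; -46 -1 -8 1.08 -2.20 -6.89; -53 3 -12 1.27 -2.53 -7.87; -60 8 -16 1.46 -2.86 -8.84; -66 14 -20 1.67 -3.20 -9.81"

```text
time: 19.73
tcp_pos: [0.6284, -0.1834, 0.2406]
eef_rot: [0.04, -0.483, 0.773, -0.409]
wrist_force: [0.5, -0.7, -1.2]
width: 0.0616
grip_force: 40.0
```

```bash
timeout 100 python3 -u - <<'E'
from ik import *
print(np.array(S["joints"]).round(2),S["width"])
rows([-0.19, 0.39, -0.05, 2.46, 2.97, 0.5, 1.68],10)
E
```

```text
[-0.45  0.48  0.42  2.27  1.68  0.52  0.99] 0.06163148095687956
N 18 modminz/case tcp: [(190, [-16, -294, 238]), (187, [0, -267, 234]), (184, [12, -232, 229]), (182, [19, -190, 225]), (181, [19, -143, 222]), (182, [11, -92, 219])]
-8 1 -1 0.16 -0.30 -1.00; -17 1 -4 0.35 -0.60 -2.00; -27 1 -7 0.56 -0.90 -3.00; -38 1 -10 0.78 -1.21 -3.98; -49 3 -15 1.04 -1.51 -4.97; -60 4 -20 1.31 -1.81 -5.94; -72 7 -26 1.61 -2.11 -6.91; -83 9 -32 1.94 -2.40 -7.88; -95 13 -39 2.29 -2.69 -8.83; -107 17 -47 2.67 -2.97 -9.78
```

Request:
servo_tool --targets "-8 1 -1 0.16 -0.30 -1.00; -17 1 -4 0.35 -0.60 -2.00; -27 1 -7 0.56 -0.90 -3.00; -38 1 -10 0.78 -1.21 -3.98; -49 3 -15 1.04 -1.51 -4.97; -60 4 -20 1.31 -1.81 -5.94; -72 7 -26 1.61 -2.11 -6.91; -83 9 -32 1.94 -2.40 -7.88; -95 13 -39 2.29 -2.69 -8.83; -107 17 -47 2.67 -2.97 -9.78"

```text
time: 20.57
tcp_pos: [0.6514, -0.0689, 0.2245]
eef_rot: [-0.013, 0.842, -0.363, 0.399]
wrist_force: [0.2, 0.9, -1.9]
width: 0.0616
grip_force: 40.0
```

```bash
timeout 100 python3 -u - <<'E'
from ik import *
from h import place
print(np.array(S["joints"]).round(2),S["width"])
rows([-0.19, 0.39, -0.05, 2.46, 2.97, 0.5, 1.68],10)
place(0,190); place(39,190)
E
```

```text
[-0.36  0.44  0.24  2.38  2.47  0.49  1.3 ] 0.061551849209886975
N 8 modminz/case tcp: [(180, [18, -177, 222]), (178, [15, -128, 218]), (181, [5, -76, 218])]
-11 -7 -4 0.36 -0.24 -0.97; -23 -16 -9 0.74 -0.44 -1.94; -35 -26 -14 1.14 -0.63 -2.90; -48 -35 -21 1.57 -0.78 -3.86; -61 -44 -28 2.02 -0.90 -4.82; -74 -53 -37 2.48 -1.00 -5.77; -87 -61 -46 2.97 -1.06 -6.72; -100 -69 -56 3.47 -1.08 -7.67
[605.7 116.1 187.7]
-158.4 -97.3 -55.7 | 3.43 -1.08 -7.59 rows 7.0
[644.4 121.6 187.7]
-145.6 -124.6 -30.8 | 3.43 -1.08 -7.59 rows 7.0
```

Request:
servo_tool --targets "-11 -7 -4 0.36 -0.24 -0.97; -23 -16 -9 0.74 -0.44 -1.94; -35 -26 -14 1.14 -0.63 -2.90; -48 -35 -21 1.57 -0.78 -3.86; -61 -44 -28 2.02 -0.90 -4.82; -74 -53 -37 2.48 -1.00 -5.77; -87 -61 -46 2.97 -1.06 -6.72; -100 -69 -56 3.43 -1.08 -7.59; -130 -90 -56 3.43 -1.08 -7.59;-145.6 -124.6 -31 3.43 -1.08 -7.59"

```text
time: 21.4
tcp_pos: [0.639, 0.1166, 0.1893]
eef_rot: [-0.023, 0.922, 0.062, 0.382]
wrist_force: [-0.1, -0.7, -2.1]
width: 0.0619
grip_force: 40.0
```

Request:
servo_tool --targets "0 0 0 0 0 0;0 0 0 0 0 0;0 0 0 0 0 0"

```text
time: 21.65
tcp_pos: [0.6427, 0.1192, 0.1895]
eef_rot: [-0.024, 0.921, 0.064, 0.383]
wrist_force: [0.0, -0.4, -2.7]
width: 0.0621
grip_force: 40.0
```

```bash
timeout 100 python3 -u - <<'E'
from ik import *
from h import *
s,p,R=st(); print(np.array(S["joints"]).round(2),S["width"])
place(39,120); place(39,60); place(39,43.5)
c=cam("top"); X=cloud(c); save(c,"p2.png",(200,130,320,290),3); c2=cam("scene"); save(c2,"p2s.png",(260,120,460,290),3)
a=cv2.imread("pics/p2.png");b=cv2.imread("pics/p2s.png"); H=480
cv2.imwrite("pics/p2c.png",cv2.resize(np.hstack([cv2.resize(a,(360,H)),cv2.resize(b,(int(600*H/510),H))]),(800,None or 415)))
E
```

```text
[-0.42  0.48  0.09  2.41  2.92  0.54  1.6 ] 0.06205961697452865
[644.4 121.6 117.7]
-49.6 -2.5 52.0 | 0.02 -0.01 -0.03 rows 1.7
[644.4 121.6  57.7]
-92.1 -2.9 94.3 | 0.02 -0.01 -0.03 rows 3.2
[644.4 121.6  41.2]
-103.9 -2.9 105.9 | 0.02 -0.01 -0.03 rows 3.6
```

View pics/p2c.png

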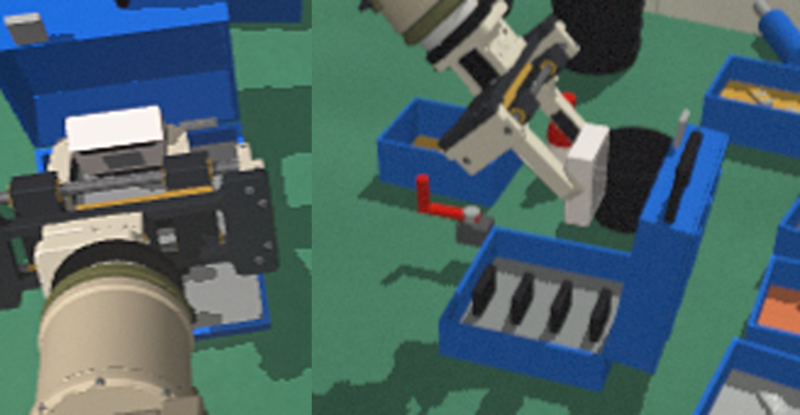

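The module is upright above the bays, at (590,170) in the right pane. I'll check its real position from the depth map before lowering.

```bash
cat >> h.py <<'E'
def topface(c,zt,tol=6):
    X=cloud(c)*1000; f=c["frame"].astype(int)
    Y=(X-O)@C; m=(abs(Y[...,2]-zt)<tol)&(f.min(-1)>140)&(abs(Y[...,0])<90)&(abs(Y[...,1])<70)&((f.max(-1)-f.min(-1))<25)
    m=cv2.morphologyEx(m.astype(np.uint8),cv2.MORPH_OPEN,np.ones((3,3)))>0
    q=Y[m]; print(len(q)); 
    if len(q)>10: print(np.percentile(q,[2,50,98],axis=0).round(1).tolist(),np.round(rect(q[:,:2]/1000),1))
E
python3 - <<'E'
from h import *
topface(cam("top"),226,9)
c=cam("top"); X=cloud(c)*1000; Y=(X-O)@C; m=(Y[...,2]>35)&(Y[...,2]<45)&(abs(Y[...,1])<30)&(abs(Y[...,0])<78)&(c["frame"].max(-1)<70)
q=Y[m]; print(len(q), np.histogram(q[:,0],bins=np.arange(-80,81,5)))
E
```

```text
471
[[25.9, -29.0, 226.3], [36.8, 0.1, 228.8], [48.1, 29.2, 231.5]] [37.1  0.  61.2 23.6 90. ]
25 (array([0, 2, 1, 2, 0, 0, 0, 0, 0, 0, 3, 0, 0, 0, 0, 0, 0, 0, 9, 0, 0, 0,
       0, 0, 0, 0, 0, 8, 0, 0, 0, 0]), array([-80, -75, -70, -65, -60, -55, -50, -45, -40, -35, -30, -25, -20,
       -15, -10,  -5,   0,   5,  10,  15,  20,  25,  30,  35,  40,  45,
        50,  55,  60,  65,  70,  75,  80]))
```

Request:
servo_tool --targets "-12 -1 13 0 0 0;-25 -1.3 26 0 0 0;-37 -2 39 0 0 0;-50 -2.6 52 0 0 0;-50 -2.6 52 0 0 0;-50 -2.6 52 0 0 0"

```text
time: 22.35
tcp_pos: [0.6443, 0.1234, 0.1181]
eef_rot: [-0.024, 0.921, 0.065, 0.384]
wrist_force: [0.3, 0.6, -1.5]
width: 0.0615
grip_force: 40.0
```

Request:
servo_tool --targets "-14 1 14 0 0 0;-28 1.5 28 0 0 0;-38 1.7 38 0 0 0;-46 1.7 46 0 0 0;-51 1.7 51 0 0 0;-53.5 1.7 53.2 0 0 0;-53.5 1.7 53.2 0 0 0;-53.5 1.7 53.2 0 0 0"

```text
time: 23.02
tcp_pos: [0.6455, 0.122, 0.0443]
eef_rot: [-0.024, 0.92, 0.065, 0.385]
wrist_force: [-0.1, 0.2, -0.7]
width: 0.062
grip_force: 40.0
```

```bash
python3 - <<'E'
from h import *
topface(cam("top"),81,8)
s,p,R=st(); print(p,s["wrist_force"]); place(39,43)
E
```

```text
330
[[29.0, -26.3, 79.7], [39.9, 2.5, 82.7], [51.4, 31.2, 85.6]] [40.3  2.8 60.4 24.  89.9]
[0.64556455 0.12210272 0.04439381] [ 0.19162148  0.04055971 -1.85412751]
[644.4 121.6  40.7]
-3.6 0.4 1.7 | 0.00 -0.06 -0.01 rows 0.1
```

Request:
servo_tool --targets "-2 0.3 1.2 0 0 0;-3.6 0.4 2 0 0 0;-4 0.4 2.4 0 0 0;-4 0.4 2.4 0 0 0"

```text
time: 23.4
tcp_pos: [0.6454, 0.1217, 0.042]
eef_rot: [-0.025, 0.919, 0.065, 0.388]
wrist_force: [-6.0, -0.8, 20.0]
width: 0.0614
grip_force: 40.0
```

Request:
servo_tool --targets "0 0 0 0 0 0;0 0 0 0 0 0;0 0 0 0 0 0;0 0 0 0 0 0;0 0 0 0 0 0" --jaw 80

```text
time: 23.82
tcp_pos: [0.6443, 0.1216, 0.0388]
eef_rot: [-0.024, 0.92, 0.065, 0.385]
wrist_force: [0.0, 0.0, 0.5]
width: 0.0798
grip_force: 0.0
```

Request:
servo_tool --targets "0 0 -5 0 0 0;0 0 -20 0 0 0;0 0 -45 0 0 0;0 0 -75 0 0 0;-30 0 -110 0 0 0;-60 0 -145 0 0 0;-80 0 -160 0 0 0;-80 0 -160 0 0 0"

```text
time: 24.48
tcp_pos: [0.5862, 0.1429, 0.0461]
eef_rot: [-0.024, 0.917, 0.075, 0.392]
wrist_force: [20.4, -22.2, 19.2]
width: 0.0794
grip_force: 15.7
```

```bash
python3 - <<'E'
from h import *
c=cam("top"); topface(c,81,8); modules(c)
s,p,R=st(); print(C.T@(p*1000-O),np.array(s["joints"]).round(2))
c=cam("scene"); save(c,"r1.png",(200,100,460,380),2.1)
E
```

```text
326
[[29.1, -27.3, 77.3], [40.2, 1.9, 80.6], [51.3, 31.1, 83.3]] [40.1  2.  60.7 23.1 89.5]
mod [296.  99.] [8.862e+02 3.980e+01 1.187e+02 8.000e+01 3.000e-01] z 0.0258
mod [626. 267.] [ 498.4 -685.5  134.1   74.     5.5] z 0.0246
[-15.48850016  29.32949291  45.89693124] [ 0.11  1.02 -0.89  2.55  2.44  1.35  2.18]
```

View pics/r1.png

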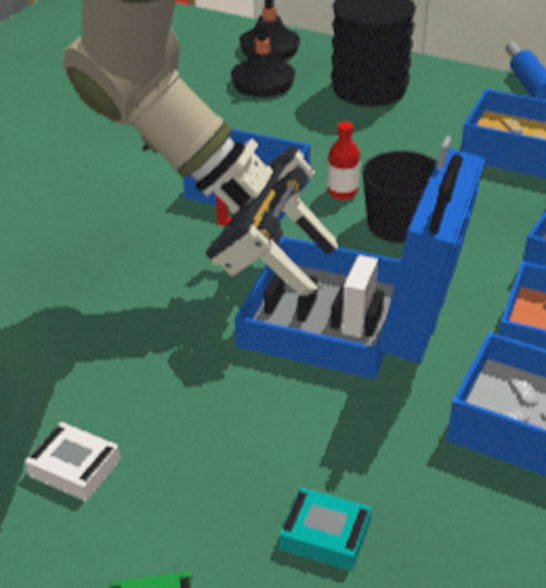

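```bash
python3 - <<'E'
from h import *
s,p,R=st(); p=p*1000; go(p+[0,0,30]); go(p+[0,0,150]); go(W(-15,0,200)); 
E
```

```text
21.7 0.2 -20.7 | 0.00 0.00 0.00 rows 0.7
108.3 1.1 -103.7 | 0.00 0.00 0.00 rows 3.6
111.2 30.6 -106.4 | 0.00 0.00 0.00 rows 3.8
```

Request:
servo_tool --targets "6 0 -6 0 0 0;14 0 -14 0 0 0;25 0 -25 0 0 0;40 0 -40 0 0 0;60 0 -60 0 0 0;85 0 -80 0 0 0;108 0 -103 0 0 0;108 0 -103 0 0 0"

```text
time: 25.25
tcp_pos: [0.5833, 0.1512, 0.1968]
eef_rot: [-0.032, 0.918, 0.081, 0.388]
wrist_force: [0.3, 0.2, 0.6]
width: 0.08
grip_force: 0.0
```

```bash
timeout 60 python3 -u - <<'E'
from ik import *
from h import *
c=cam("top"); topface(c,81,8); modules(c)
s,p,R=st(); print(C.T@(p*1000-O),np.array(s["joints"]).round(2),s["wrist_force"],s["width"])
rows([-.3,.5,.1,2.1,1.3,.8,.9],10)
x,y,yaw=474.5,-218.6,-.5
for t in (45,50,55,60):
    R=toolR(yaw-180,t)
    for z in(150,30):
        g=(np.array([x+8,y,z])+19*R[:,2])/1000
        o=[q for q in ik(g,R,8,seed=np.array([-.3,1,.6,1.5,-.2,1.5,-.7]),m=.05)]; print(t,z,*(q.round(2) for q in o[:3]))
E
```

```text
330
[[29.2, -27.4, 77.4], [40.2, 2.3, 80.5], [51.3, 31.1, 83.6]] [40.2  1.9 61.1 23.5 88.6]
mod [296.  99.] [8.862e+02 3.990e+01 1.187e+02 8.430e+01 3.000e-01] z 0.0259
mod [626. 267.] [ 498.  -684.   134.4   74.3    4.3] z 0.0246
mod [417. 282.] [ 474.5 -218.6   64.6   72.    89.5] z 0.024
[-17.01433689  36.561921   194.43541666] [ 0.21  0.6  -0.97  2.48  2.22  0.9   2.32] [-0.58014541 -0.65038687 -0.04700405] 0.0796149829270765
N 23 modminz/case tcp: [(151, [-13, 16, 187]), (136, [0, -34, 175]), (130, [8, -83, 171]), (130, [12, -129, 174]), (138, [13, -171, 183]), (151, [13, -209, 198]), (169, [12, -242, 218]), (193, [10, -271, 241])]
-3 21 8 -0.48 -0.14 0.86; -4 38 14 -0.97 -0.24 1.73; -4 54 20 -1.46 -0.29 2.60; -4 71 24 -1.95 -0.29 3.47; -4 88 28 -2.43 -0.25 4.35; -4 104 30 -2.91 -0.17 5.24; -3 120 32 -3.38 -0.04 6.13; -2 136 33 -3.84 0.14 7.02; -0 151 33 -4.29 0.35 7.92; 1 166 32 -4.72 0.61 8.82
45 150 [-0.14  0.92  0.64  1.7  -0.17  1.4  -1.  ] [ 0.8   1.1  -1.12  1.62  0.64  1.81 -2.14] [ 0.14  0.82  0.15  1.68  0.08  1.41 -1.34]
45 30 [-0.13  1.09  0.64  1.71 -0.28  1.25 -0.9
[... 221 characters left out ...]
  -1.35]
50 30 [-0.12  1.13  0.62  1.66 -0.24  1.34 -0.98] [ 0.69  1.2  -0.88  1.59  0.65  1.68 -2.06] [ 0.11  1.03  0.2   1.64  0.04  1.33 -1.32]
55 150 [-0.13  1.    0.64  1.62 -0.12  1.55 -1.  ] [ 0.62  1.02 -0.75  1.56  0.47  1.8  -1.92] [ 0.13  0.91  0.15  1.6   0.11  1.58 -1.35]
55 30 [-0.11  1.16  0.6   1.61 -0.2   1.42 -1.01] [ 0.59  1.17 -0.7   1.55  0.54  1.68 -1.94] [ 0.14  1.06  0.13  1.59  0.09  1.43 -1.38]
60 150 [-0.13  1.05  0.64  1.58 -0.1   1.63 -1.  ] [ 0.5   1.   -0.53  1.53  0.38  1.81 -1.79] [ 0.16  0.95  0.09  1.56  0.14  1.67 -1.39]
60 30 [-0.09  1.19  0.57  1.56 -0.16  1.5  -1.04] [ 0.45  1.14 -0.44  1.52  0.4   1.66 -1.77] [ 0.13  1.11  0.15  1.55  0.09  1.52 -1.37]
```

```bash
timeout 60 python3 -u - <<'E'
from ik import *
rows([-.13,1.0,.5,1.6,-.1,1.6,-1.1],10)
rows([.16,.92,.09,1.6,.14,1.6,-1.39],10)
E
```

```text
N 55 modminz/case tcp: [(150, [-12, 13, 186]), (128, [0, -46, 167]), (109, [2, -104, 151]), (94, [-5, -159, 137]), (82, [-20, -210, 126]), (74, [-42, -254, 119]), (69, [-68, -291, 116]), (67, [-96, -320, 115]), (69, [-125, -341, 117]), (73, [-153, -353, 120]), (79, [-178, -358, 125]), (87, [-198, -357, 129]), (95, [-213, -350, 133]), (103, [-222, -338, 136]), (104, [-224, -324, 137]), (103, [-220, -308, 137]), (103, [-208, -292, 135]), (105, [-190, -276, 132]), (108, [-166, -261, 129])]
-3 24 9 -0.51 -0.11 0.97; -4 43 17 -1.02 -0.18 1.93; -7 63 24 -1.55 -0.22 2.88; -9 83 30 -2.09 -0.23 3.82; -13 102 35 -2.63 -0.21 4.75; -17 122 39 -3.18 -0.15 5.68; -21 141 42 -3.74 -0.05 6.59; -26 160 44 -4.30 0.08 7.49; -32 178 45 -4.87 0.25 8.38; -38 196 45 -5.44 0.46 9.25
N 56 modminz/case tcp: [(152, [-11, 15, 189]), (137, [4, -38, 177]), (123, [10, -91, 166]), (111, [9, -142, 156]), (101, [1, -190, 147]), (93, [-14, -234, 140]), (87, [-34, -272, 134]), (82, [-57, -304, 130]), (80, [-82, -330, 128]), (80, [-108, -349, 127]), (82, [-133, -362, 127]), (86, [-157, -369, 128]), (91, [-177, -370, 129]), (97, [-193, -366, 130]), (103, [-204, -359, 132]), (104, [-210, -349, 133]), (106, [-211, -338, 134]), (109, [-206, -326, 134]), (113, [-196, -314, 135])]
-1 21 8 -0.44 -0.06 0.99; 0 39 14 -0.90 -0.09 1.98; 0 57 20 -1.35 -0.09 2.96; 0 75 26 -1.81 -0.06 3.93; -1 93 30 -2.28 -0.00 4.90; -2 110 34 -2.75 0.09 5.86; -5 128 37 -3.22 0.20 6.81; -7 145 39 -3.70 0.35 7.76; -10 162 41 -4.17 0.53 8.69; -14 179 42 -4.65 0.75 9.61
```

Request:
servo_tool --targets "-3 21 8 -0.48 -0.14 0.86; -4 38 14 -0.97 -0.24 1.73; -4 54 20 -1.46 -0.29 2.60; -4 71 24 -1.95 -0.29 3.47; -4 88 28 -2.43 -0.25 4.35; -4 104 30 -2.91 -0.17 5.24; -3 120 32 -3.38 -0.04 6.13; -2 136 33 -3.84 0.14 7.02; 0 151 33 -4.29 0.35 7.92; 1 166 32 -4.72 0.61 8.82"

```text
time: 26.13
tcp_pos: [0.6336, -0.0099, 0.1669]
eef_rot: [0.018, 0.826, -0.429, 0.364]
wrist_force: [-0.2, -0.1, -0.1]
width: 0.08
grip_force: 0.0
```

```bash
timeout 60 python3 -u - <<'E'
from ik import *
print(np.array(S["joints"]).round(2))
rows([-.1,.6,.1,2.0,.9,1.0,.3],10)
rows([.16,.92,.09,1.6,.14,1.6,-1.39],10)
E
```

```text
[ 0.24  0.67 -0.89  2.31  1.78  1.1   1.79]
N 24 modminz/case tcp: [(117, [4, -147, 161]), (107, [-12, -192, 152]), (103, [-29, -233, 150]), (105, [-48, -270, 152]), (111, [-66, -301, 159]), (121, [-83, -328, 168]), (135, [-98, -350, 180]), (152, [-111, -369, 194])]
8 17 8 -0.45 0.15 0.84; 16 29 15 -0.89 0.34 1.68; 24 42 21 -1.30 0.56 2.54; 32 55 26 -1.69 0.80 3.40; 40 67 30 -2.06 1.08 4.27; 48 79 33 -2.40 1.38 5.15; 56 91 36 -2.72 1.70 6.04; 64 102 38 -3.01 2.06 6.94; 72 114 39 -3.28 2.43 7.83; 80 124 39 -3.51 2.82 8.74
N 45 modminz/case tcp: [(117, [5, -148, 161]), (104, [-8, -194, 150]), (94, [-27, -235, 140]), (86, [-49, -270, 134]), (81, [-74, -300, 129]), (78, [-100, -322, 126]), (78, [-126, -338, 125]), (80, [-150, -349, 125]), (85, [-171, -353, 126]), (90, [-189, -353, 128]), (97, [-201, -349, 130]), (103, [-209, -343, 131]), (104, [-211, -334, 133]), (107, [-208, -325, 134]), (111, [-200, -316, 135])]
9 16 9 -0.45 0.17 0.98; 17 28 17 -0.88 0.37 1.95; 25 41 24 -1.31 0.60 2.91; 32 54 30 -1.72 0.86 3.88; 39 67 36 -2.11 1.16 4.84; 46 80 40 -2.49 1.48 5.79; 52 93 44 -2.86 1.84 6.73; 58 106 48 -3.20 2.22 7.67; 63 118 50 -3.53 2.64 8.60; 68 131 52 -3.84 3.08 9.52
```

Request:
servo_tool --targets "9 16 9 -0.45 0.17 0.98; 17 28 17 -0.88 0.37 1.95; 25 41 24 -1.31 0.60 2.91; 32 54 30 -1.72 0.86 3.88; 39 67 36 -2.11 1.16 4.84; 46 80 40 -2.49 1.48 5.79; 52 93 44 -2.86 1.84 6.73; 58 106 48 -3.20 2.22 7.67; 63 118 50 -3.53 2.64 8.60; 68 131 52 -3.84 3.08 9.52"

```text
time: 26.97
tcp_pos: [0.5944, -0.1574, 0.1337]
eef_rot: [-0.067, -0.438, 0.82, -0.362]
wrist_force: [0.2, 0.3, -0.7]
width: 0.0801
grip_force: 0.0
```

```bash
timeout 60 python3 -u - <<'E'
from ik import *
print(np.array(S["joints"]).round(2))
rows([.16,.92,.09,1.6,.14,1.6,-1.39],10)
E
```

```text
[ 0.29  0.76 -0.77  2.15  1.43  1.29  1.07]
N 34 modminz/case tcp: [(82, [-60, -281, 130]), (76, [-88, -308, 124]), (74, [-117, -328, 122]), (75, [-143, -341, 121]), (78, [-167, -349, 122]), (84, [-187, -351, 124]), (91, [-202, -349, 126]), (99, [-212, -343, 129]), (101, [-215, -335, 131]), (104, [-213, -327, 133]), (109, [-205, -318, 134]), (115, [-191, -310, 135])]
12 5 9 -0.25 0.43 0.95; 24 8 16 -0.47 0.88 1.90; 35 12 23 -0.65 1.34 2.86; 45 15 28 -0.81 1.82 3.81; 56 19 33 -0.93 2.31 4.75; 66 23 37 -1.01 2.80 5.70; 75 27 41 -1.07 3.31 6.64; 85 32 43 -1.09 3.83 7.57; 93 36 46 -1.08 4.36 8.50; 102 40 47 -1.03 4.89 9.42
```

Request:
servo_tool --targets "12 5 9 -0.25 0.43 0.95; 24 8 16 -0.47 0.88 1.90; 35 12 23 -0.65 1.34 2.86; 45 15 28 -0.81 1.82 3.81; 56 19 33 -0.93 2.31 4.75; 66 23 37 -1.01 2.80 5.70; 75 27 41 -1.07 3.31 6.64; 85 32 43 -1.09 3.83 7.57; 93 36 46 -1.08 4.36 8.50; 102 40 47 -1.03 4.89 9.42"

```text
time: 27.8
tcp_pos: [0.5116, -0.2421, 0.1215]
eef_rot: [-0.109, 0.104, 0.903, -0.403]
wrist_force: [-0.1, -0.2, 0.5]
width: 0.08
grip_force: 0.0
```

```bash
timeout 60 python3 -u - <<'E'
from ik import *
print(np.array(S["joints"]).round(2))
rows([.16,.92,.09,1.6,.14,1.6,-1.39],10)
E
```

```text
[ 0.3   0.83 -0.6   1.99  1.08  1.43  0.32]
N 23 modminz/case tcp: [(75, [-154, -345, 120]), (79, [-178, -350, 122]), (85, [-198, -350, 124]), (94, [-211, -346, 127]), (99, [-218, -338, 130]), (102, [-218, -329, 132]), (106, [-211, -320, 133]), (112, [-197, -312, 135])]
8 -3 7 0.09 0.49 0.98; 15 -6 11 0.20 0.96 1.96; 22 -9 15 0.35 1.42 2.95; 28 -12 19 0.53 1.87 3.93; 35 -14 21 0.73 2.30 4.92; 41 -16 23 0.96 2.72 5.90; 46 -17 24 1.22 3.13 6.88; 52 -18 25 1.50 3.53 7.86; 56 -19 25 1.81 3.91 8.84; 61 -19 25 2.14 4.27 9.81
```

Request:
servo_tool --targets "8 -3 7 0.09 0.49 0.98; 15 -6 11 0.20 0.96 1.96; 22 -9 15 0.35 1.42 2.95; 28 -12 19 0.53 1.87 3.93; 35 -14 21 0.73 2.30 4.92; 41 -16 23 0.96 2.72 5.90; 46 -17 24 1.22 3.13 6.88; 52 -18 25 1.50 3.53 7.86; 56 -19 25 1.81 3.91 8.84; 61 -19 25 2.14 4.27 9.81"

```text
time: 28.63
tcp_pos: [0.4446, -0.2552, 0.1268]
eef_rot: [-0.098, 0.6, 0.643, -0.467]
wrist_force: [-0.5, 0.3, -0.6]
width: 0.0803
grip_force: 0.0
```

```bash
timeout 60 python3 -u - <<'E'
from ik import *
from h import *
print(np.array(S["joints"]).round(2)); c=cam("top"); modules(c)
rows([.16,.92,.09,1.6,.14,1.6,-1.39],10)
t,Rt=gp(474.5,-218.6,-.5,8,10,60); print(t); go(t+[0,0,100],Rt)
E
```

```text
[ 0.27  0.88 -0.35  1.82  0.69  1.53 -0.45]
mod [296.  99.] [8.862e+02 3.980e+01 1.187e+02 8.000e+01 3.000e-01] z 0.0258
mod [408. 283.] [ 474.5 -218.4   73.    62.9    0.5] z 0.0235
N 13 modminz/case tcp: [(96, [-216, -343, 127]), (99, [-220, -335, 130]), (102, [-218, -326, 132]), (107, [-208, -317, 134]), (115, [-191, -310, 135])]
2 -3 2 0.31 0.29 0.99; 5 -6 2 0.63 0.57 1.97; 7 -9 2 0.95 0.83 2.96; 9 -11 1 1.29 1.06 3.95; 11 -12 -1 1.63 1.28 4.94; 14 -13 -3 1.97 1.49 5.92; 16 -13 -6 2.33 1.68 6.90; 18 -12 -9 2.69 1.85 7.88; 20 -11 -13 3.05 2.01 8.86; 22 -10 -17 3.43 2.16 9.83
[ 466.04583925 -218.52622166   10.        ]
33.9 20.6 -23.7 | 4.96 2.19 12.58 rows 11.5
```

Request:
servo_tool --targets "2 -3 2 0.31 0.29 0.99; 5 -6 2 0.63 0.57 1.97; 7 -9 2 0.95 0.83 2.96; 9 -11 1 1.29 1.06 3.95; 11 -12 -1 1.63 1.28 4.94; 14 -13 -3 1.97 1.49 5.92; 16 -13 -6 2.33 1.68 6.90; 18 -12 -9 2.69 1.85 7.88; 20 -11 -13 3.05 2.01 8.86; 22 -10 -17 3.43 2.16 9.83"

```text
time: 29.52
tcp_pos: [0.4441, -0.2259, 0.1338]
eef_rot: [-0.027, 0.856, 0.164, -0.49]
wrist_force: [-0.4, 0.4, -0.1]
width: 0.0802
grip_force: 0.0
```

```bash
timeout 60 python3 -u - <<'E'
from h import *
s,p,R=st();print(np.array(s["joints"]).round(2)); c=cam("top"); modules(c)
t,Rt=gp(474.5,-218.5,0,8,10,60); print(t); go(t+[0,0,80],Rt)
E
```

```text
[ 0.21  0.91 -0.06  1.65  0.29  1.6  -1.2 ]
mod [296.  99.] [8.862e+02 3.980e+01 1.187e+02 8.000e+01 3.000e-01] z 0.0258
[ 466.04551733 -218.5          10.        ]
48.9 6.6 3.9 | 1.10 -0.10 2.90 rows 2.6
```

Request:
servo_tool --targets "15 2 1 0.3 0 0.8; 30 4 2 0.6 0 1.6; 42 6 3 0.9 -0.1 2.4; 48.9 6.6 3.9 1.1 -0.1 2.9; 48.9 6.6 3.9 1.1 -0.1 2.9; 48.9 6.6 3.9 1.1 -0.1 2.9"

```text
time: 30.07
tcp_pos: [0.4655, -0.2178, 0.09]
eef_rot: [-0.002, 0.866, 0.008, -0.501]
wrist_force: [0.3, -0.8, 0.4]
width: 0.0799
grip_force: 0.0
```

```bash
timeout 60 python3 -u - <<'E'
from h import *
s,p,R=st();print(p,np.array(s["joints"]).round(2)); c=cam("top"); modules(c)
c=cam("scene"); save(c,"g2.png",(150,200,400,400),3)
t,Rt=gp(474.5,-218.5,0,8,10,60); go(t,Rt)
E
```

```text
[ 0.46553367 -0.21782381  0.08997247] [ 0.19  1.01  0.03  1.56  0.17  1.61 -1.42]
mod [296.  99.] [8.862e+02 3.980e+01 1.187e+02 8.000e+01 3.000e-01] z 0.0258
mod [626. 267.] [ 498.3 -685.8  133.    74.     5.8] z 0.0246
69.8 1.6 40.5 | 0.05 -0.01 0.14 rows 1.9
```

View pics/g2.png

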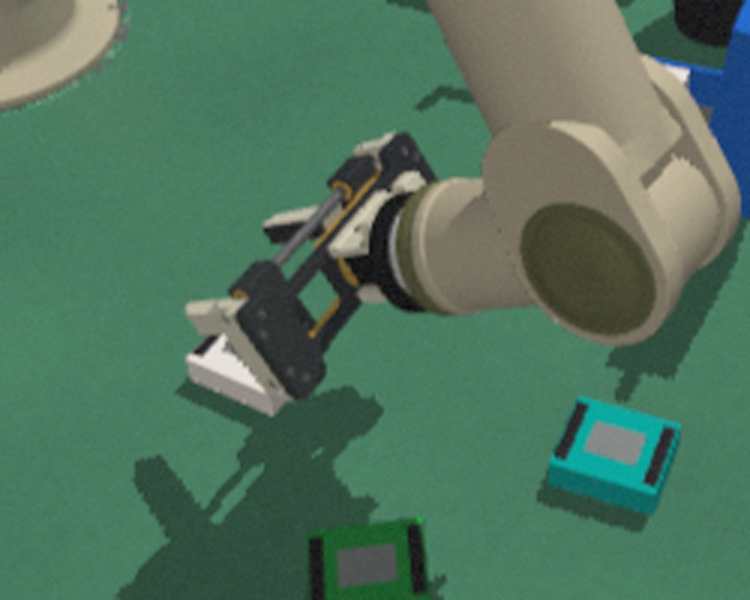

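Request:
servo_tool --targets "15 0.5 9 0 0 0.14;30 1 17.5 0 0 0.14;45 1.6 26 0 0 0.14;58 1.6 33.5 0 0 0.14;66 1.6 38 0 0 0.14;69.8 1.6 40.5 0 0 0.14;69.8 1.6 40.5 0 0 0.14;69.8 1.6 40.5 0 0 0.14"

```text
time: 30.83
tcp_pos: [0.4668, -0.219, 0.0096]
eef_rot: [0.002, 0.866, -0.001, -0.499]
wrist_force: [-0.1, -0.7, -0.6]
width: 0.08
grip_force: 0.0
```

Request:
servo_tool --targets "0 0 0 0 0 0;0 0 0 0 0 0;0 0 0 0 0 0;0 0 0 0 0 0;0 0 0 0 0 0;0 0 0 0 0 0" --jaw 55 --newtons 40

```text
time: 31.33
tcp_pos: [0.467, -0.2194, 0.0102]
eef_rot: [0.003, 0.867, -0.001, -0.499]
wrist_force: [1.9, -2.1, 4.1]
width: 0.0617
grip_force: 40.0
```

```bash
timeout 60 python3 -u - <<'E'
from h import *
hold(474.5,-218.5,0); s,p,R=st(); print(s["width"],s["wrist_force"],np.array(s["joints"]).round(2)); p=p*1000; go(p+[0,0,220])
from ik import *
o,Rm=map(np.array,json.load(open("hold.json")))
M=C@np.array([[0,0,-1],[0,1,0],[1,0,0]]).astype(float); Rt=M@Rm.T
for b in((-3,0,43.5),(-3,0,150),(-10,-60,220)):
    g=(W(*b)-Rt@o)/1000
    print(b,[q.round(2).tolist() for q in ik(g,Rt,8,seed=np.array([-.2,.5,-.21,2.3,2.66,.4,1.88]))][:3])
E
```

```text
[ 0.46704533 -0.21936553  0.01024556] [ 2.22304202 -0.84661206 -7.33080404]
0.06166196130955229 [ 1.86861216 -2.10704738  4.10676088] [ 0.19  1.11  0.03  1.54  0.17  1.52 -1.46]
-190.2 1.2 -110.5 | 0.00 0.00 0.00 rows 5.3
(-3, 0, 43.5) [[-0.22, 0.72, -0.18, 2.38, 2.7, 0.51, 1.83], [-0.19, 0.72, -0.22, 2.37, 2.65, 0.52, 1.89]]
(-3, 0, 150) [[-0.17, 0.49, -0.24, 2.32, 2.25, 0.28, 2.29], [-0.79, 0.58, 0.67, 2.36, 3.98, 0.36, 0.53], [-0.3, 0.49, -0.07, 2.33, 2.51, 0.23, 2.02]]
(-10, -60, 220) []
```

Request:
servo_tool --targets "-10 0 -6 0 0 0;-30 0 -17 0 0 0;-60 0 -35 0 0 0;-95 0 -55 0 0 0;-130 0 -75 0 0 0;-160 0 -93 0 0 0;-180 0 -105 0 0 0;-190 0 -110 0 0 0;-190 0 -110 0 0 0"

```text
time: 32.08
tcp_pos: [0.4671, -0.2179, 0.2314]
eef_rot: [0.003, 0.868, -0.001, -0.497]
wrist_force: [-0.3, -0.3, -1.9]
width: 0.0619
grip_force: 40.0
```

```bash
timeout 60 python3 -u - <<'E'
from ik import *
print(np.array(S["joints"]).round(2),S["width"],S["wrist_force"])
o,Rm=map(np.array,json.load(open("hold.json")))
M=C@np.array([[0,0,-1],[0,1,0],[1,0,0]]).astype(float); Rt=M@Rm.T
for b in((-3,-20,135),):
    g=(W(*b)-Rt@o)/1000
    for q in ik(g,Rt,8,seed=np.array([-.22,.55,-.15,2.35,2.6,.35,1.9]))[:3]: print(b,q.round(2).tolist()); rows(q,10)
E
```

```text
[ 0.18  0.83  0.05  1.54  0.17  1.79 -1.4 ] 0.06193545906611775 [-0.28291013 -0.28504268 -1.88783009]
(-3, -20, 135) [-0.23, 0.52, -0.1, 2.34, 2.62, 0.27, 1.94]
N 58 modminz/case tcp: [(216, [-186, -321, 228]), (207, [-189, -351, 221]), (201, [-184, -380, 218]), (197, [-173, -407, 217]), (195, [-154, -431, 218]), (194, [-129, -449, 220]), (193, [-99, -460, 222]), (192, [-65, -464, 225]), (191, [-30, -458, 226]), (188, [6, -443, 226]), (183, [40, -419, 224]), (177, [69, -387, 220]), (170, [92, -348, 213]), (161, [107, -302, 205]), (151, [114, -253, 194]), (139, [111, -202, 182]), (127, [97, -151, 168]), (116, [73, -102, 154]), (106, [40, -58, 141]), (98, [-1, -21, 128])]
2 10 2 -0.49 0.09 -0.54; 5 20 4 -0.98 0.16 -1.09; 7 29 5 -1.48 0.20 -1.66; 9 39 5 -1.98 0.22 -2.23; 12 49 4 -2.49 0.20 -2.82; 14 58 2 -3.01 0.16 -3.42; 17 68 -1 -3.52 0.10 -4.02; 19 77 -4 -4.04 0.00 -4.64; 22 85 -9 -4.56 -0.12 -5.26; 26 93 -14 -5.08 -0.27 -5.89
(-3, -20, 135) [-0.15, 0.52, -0.21, 2.34, 2.44, 0.3, 2.13]
N 58 modminz/case tcp: [(216, [-186, -320, 228]), (204, [-189, -346, 220]), (196, [-185, -372, 214]), (189, [-175, -397, 211]), (184, [-159, -418, 209]), (180, [-137, -434, 208]), (176, [-111, -445, 208]), (173, [-80, -449, 208]), (170, [-48, -444, 207]), (166, [-15, -432, 206]), (161, [16, -411, 203]), (156, [44, -382, 199]), (150, [67, -346, 194]), (144, [84, -304, 187]), (136, [93, -257, 179]), (128, [92, -208, 169]), (119, [83, -157, 159]), (111, [64, -108, 149]), (104, [36, -62, 138]), (97, [-1, -21, 128])]
3 9 3 -0.45 0.10 -0.59; 5 17 4 -0.90 0.17 -1.19; 8 26 5 -1.37 0.21 -1.79; 10 35 6 -1.84 0.24 -2.42; 13 44 5 -2.31 0.23 -3.05; 16 52 4 -2.79 0.20 -3.69; 19 60 3 -3.28 0.14 -4.33; 22 68 0 -3.76 0.06 -4.99; 25 76 -3 -4.25 -0.06 -5.65; 28 83 -7 -4.74 -0.20 -6.32
```

```bash
timeout 60 python3 -u - <<'E'
from ik import *
rows([-.43,.51,.43,2.15,.92,.65,.67],10)
rows([-.3,.5,.3,2.25,1.5,.65,.7],10)
E
```

```text
N 28 modminz/case tcp: [(215, [-185, -315, 227]), (201, [-186, -328, 219]), (192, [-182, -341, 214]), (187, [-174, -353, 212]), (185, [-163, -362, 213]), (184, [-148, -366, 216]), (183, [-132, -364, 218]), (183, [-116, -354, 221]), (181, [-101, -338, 222]), (179, [-89, -314, 221])]
3 4 3 -0.45 0.21 -0.65; 6 8 4 -0.92 0.40 -1.32; 9 12 6 -1.41 0.55 -2.01; 11 16 6 -1.90 0.66 -2.71; 14 21 6 -2.41 0.74 -3.42; 16 25 5 -2.92 0.79 -4.15; 18 29 4 -3.45 0.81 -4.88; 20 33 2 -3.98 0.79 -5.63; 22 37 -1 -4.51 0.73 -6.38; 24 40 -4 -5.05 0.64 -7.15
N 33 modminz/case tcp: [(217, [-188, -320, 229]), (209, [-196, -347, 224]), (207, [-197, -375, 224]), (207, [-192, -400, 228]), (209, [-180, -421, 233]), (212, [-164, -435, 239]), (213, [-144, -442, 244]), (213, [-123, -441, 247]), (209, [-103, -430, 248]), (203, [-86, -410, 245]), (195, [-74, -383, 238])]
1 9 4 -0.52 0.13 -0.55; 2 18 6 -1.04 0.23 -1.12; 2 28 8 -1.58 0.29 -1.71; 3 37 9 -2.12 0.33 -2.31; 3 46 9 -2.67 0.33 -2.93; 4 56 9 -3.22 0.29 -3.56; 4 64 7 -3.77 0.23 -4.21; 5 73 5 -4.32 0.12 -4.87; 5 81 2 -4.87 -0.01 -5.54; 6 89 -2 -5.42 -0.19 -6.22
```

Taking the first path (M1).

Request:
servo_tool --targets "3 4 3 -0.45 0.21 -0.65; 6 8 4 -0.92 0.40 -1.32; 9 12 6 -1.41 0.55 -2.01; 11 16 6 -1.90 0.66 -2.71; 14 21 6 -2.41 0.74 -3.42; 16 25 5 -2.92 0.79 -4.15; 18 29 4 -3.45 0.81 -4.88; 20 33 2 -3.98 0.79 -5.63; 22 37 -1 -4.51 0.73 -6.38; 24 40 -4 -5.05 0.64 -7.15"

```text
time: 32.92
tcp_pos: [0.4817, -0.2577, 0.2085]
eef_rot: [0.042, 0.791, 0.443, -0.421]
wrist_force: [0.4, 0.2, -2.3]
width: 0.062
grip_force: 40.0
```

```bash
timeout 60 python3 -u - <<'E'
from ik import *
print(np.array(S["joints"]).round(2),S["width"])
rows([-.43,.51,.43,2.15,.92,.65,.67],10)
E
```

```text
[ 0.19  0.72 -0.19  1.74  0.58  1.51 -0.84] 0.062005990043310845
N 18 modminz/case tcp: [(179, [-171, -355, 205]), (172, [-156, -359, 202]), (169, [-139, -360, 202]), (170, [-123, -355, 206]), (173, [-108, -345, 212]), (176, [-95, -329, 217])]
3 5 -0 -0.47 -0.08 -0.82; 4 10 -2 -0.93 -0.20 -1.65; 6 14 -4 -1.39 -0.34 -2.49; 8 19 -7 -1.83 -0.51 -3.35; 9 23 -10 -2.26 -0.71 -4.21; 11 26 -14 -2.68 -0.93 -5.09; 13 29 -18 -3.08 -1.19 -5.97; 14 32 -23 -3.47 -1.46 -6.87; 16 34 -28 -3.85 -1.77 -7.77; 18 36 -34 -4.21 -2.10 -8.67
```

Request:
servo_tool --targets "3 5 0 -0.47 -0.08 -0.82; 4 10 -2 -0.93 -0.20 -1.65; 6 14 -4 -1.39 -0.34 -2.49; 8 19 -7 -1.83 -0.51 -3.35; 9 23 -10 -2.26 -0.71 -4.21; 11 26 -14 -2.68 -0.93 -5.09; 13 29 -18 -3.08 -1.19 -5.97; 14 32 -23 -3.47 -1.46 -6.87; 16 34 -28 -3.85 -1.77 -7.77; 18 36 -34 -4.21 -2.10 -8.67"

```text
time: 33.75
tcp_pos: [0.5338, -0.2525, 0.2067]
eef_rot: [0.066, 0.442, 0.812, -0.375]
wrist_force: [0.1, -0.4, -2.6]
width: 0.0617
grip_force: 40.0
```

```bash
timeout 60 python3 -u - <<'E'
from ik import *
print(np.array(S["joints"]).round(2),S["width"])
rows([-.43,.5,.4,2.27,1.68,.52,1.0],10)
o,Rm=map(np.array,json.load(open("hold.json")))
M=C@np.array([[0,0,-1],[0,1,0],[1,0,0]]).astype(float); Rt=M@Rm.T
g=(W(-30,-120,150)-Rt@o)/1000
for q in ik(g,Rt,8,seed=np.array([-.22,.55,-.15,2.35,2.6,.35,1.9]))[:3]: print(q.round(2).tolist()); rows(q,10)
E
```

```text
[ 0.23  0.63 -0.41  1.94  0.96  1.3  -0.2 ] 0.061688694584270246
N 18 modminz/case tcp: [(168, [-114, -360, 205]), (169, [-86, -370, 207]), (172, [-60, -370, 213]), (177, [-40, -361, 220]), (182, [-27, -346, 225]), (185, [-23, -324, 229])]
-7 7 2 -0.21 -0.47 -0.82; -15 13 1 -0.39 -0.93 -1.67; -23 20 -1 -0.54 -1.39 -2.53; -29 26 -3 -0.67 -1.86 -3.41; -35 32 -6 -0.77 -2.31 -4.31; -40 38 -10 -0.84 -2.76 -5.22; -45 44 -15 -0.89 -3.21 -6.15; -48 49 -20 -0.92 -3.65 -7.09; -50 54 -25 -0.92 -4.07 -8.03; -52 58 -31 -0.90 -4.49 -8.99
[0.05, 0.47, -0.17, 2.37, 2.93, 0.23, 1.85]
N 37 modminz/case tcp: [(170, [-112, -364, 206]), (172, [-74, -381, 210]), (176, [-36, -387, 215]), (179, [0, -383, 220]), (181, [32, -368, 223]), (180, [58, -345, 224]), (177, [75, -315, 221]), (171, [83, -279, 214]), (161, [81, -242, 204]), (149, [68, -205, 191]), (136, [45, -171, 175]), (124, [12, -143, 159]), (113, [-28, -121, 143])]
-12 7 2 -0.28 -0.46 -0.73; -23 15 2 -0.54 -0.92 -1.47; -35 23 0 -0.77 -1.40 -2.24; -45 32 -2 -0.98 -1.88 -3.01; -55 41 -5 -1.16 -2.36 -3.80; -63 49 -9 -1.32 -2.85 -4.61; -71 58 -13 -1.46 -3.35 -5.42; -78 68 -19 -1.57 -3.85 -6.25; -84 77 -24 -1.65 -4.36 -7.09; -88 86 -31 -1.72 -4.87 -7.93
[0.1, 0.48, -0.23, 2.36, 2.79, 0.23, 1.99]
N 37 modminz/case tcp: [(169, [-112, -363, 206]), (170, [-77, -378, 208]), (171, [-42, -383, 211]), (173, [-8, -379, 214]), (173, [22, -365, 216]), (172, [46, -344, 215]), (169, [63, -315, 212]), (163, [72, -282, 206]), (155, [71, -246, 197]), (145, [60, -210, 186]), (134, [39, -176, 172]), (123, [9, -145, 157]), (112, [-28, -121, 143])]
-10 7 2 -0.28 -0.42 -0.76; -21 15 2 -0.54 -0.85 -1.53; -31 23 1 -0.77 -1.29 -2.31; -40 31 -1 -0.98 -1.73 -3.11; -49 40 -3 -1.17 -2.19 -3.92; -56 48 -7 -1.33 -2.65 -4.75; -63 57 -11 -1.47 -3.12 -5.58; -69 66 -15 -1.59 -3.59 -6.42; -74 75 -21 -1.68 -4.07 -7.28; -78 83 -26 -1.74 -4.56 -8.14
```

Request:
servo_tool --targets "-10 7 2 -0.28 -0.42 -0.76; -21 15 2 -0.54 -0.85 -1.53; -31 23 1 -0.77 -1.29 -2.31; -40 31 -1 -0.98 -1.73 -3.11; -49 40 -3 -1.17 -2.19 -3.92; -56 48 -7 -1.33 -2.65 -4.75; -63 57 -11 -1.47 -3.12 -5.58; -69 66 -15 -1.59 -3.59 -6.42; -74 75 -21 -1.68 -4.07 -7.28; -78 83 -26 -1.74 -4.56 -8.14"

```text
time: 34.58
tcp_pos: [0.6505, -0.2602, 0.2139]
eef_rot: [0.13, -0.036, 0.912, -0.387]
wrist_force: [0.9, 0.0, -1.8]
width: 0.0617
grip_force: 40.0
```

```bash
timeout 60 python3 -u - <<'E'
from ik import *
print(np.array(S["joints"]).round(2),S["width"])
rows([0.1, 0.48, -0.23, 2.36, 2.79, 0.23, 1.99],10)
E
```

```text
[ 0.27  0.61 -0.48  2.06  1.48  1.08  0.38] 0.06166599663185959
N 27 modminz/case tcp: [(172, [1, -377, 213]), (172, [32, -360, 215]), (171, [56, -335, 215]), (168, [71, -305, 212]), (162, [77, -270, 205]), (153, [73, -233, 195]), (142, [59, -198, 183]), (131, [34, -165, 168]), (119, [1, -138, 153])]
-9 4 -0 -0.06 -0.45 -0.88; -20 8 -2 -0.10 -0.90 -1.76; -30 12 -5 -0.12 -1.34 -2.67; -40 18 -9 -0.12 -1.78 -3.58; -49 24 -13 -0.11 -2.21 -4.50; -57 31 -17 -0.08 -2.64 -5.44; -64 38 -22 -0.03 -3.06 -6.38; -70 46 -28 0.03 -3.47 -7.33; -75 54 -34 0.11 -3.89 -8.29; -79 63 -40 0.20 -4.29 -9.25
```

Request:
servo_tool --targets "-9 4 0 -0.06 -0.45 -0.88; -20 8 -2 -0.10 -0.90 -1.76; -30 12 -5 -0.12 -1.34 -2.67; -40 18 -9 -0.12 -1.78 -3.58; -49 24 -13 -0.11 -2.21 -4.50; -57 31 -17 -0.08 -2.64 -5.44; -64 38 -22 -0.03 -3.06 -6.38; -70 46 -28 0.03 -3.47 -7.33; -75 54 -34 0.11 -3.89 -8.29; -79 63 -40 0.20 -4.29 -9.25"

```text
time: 35.42
tcp_pos: [0.7179, -0.1756, 0.2119]
eef_rot: [0.128, -0.534, 0.737, -0.395]
wrist_force: [0.4, -0.2, -2.0]
width: 0.0618
grip_force: 40.0
```

```bash
timeout 60 python3 -u - <<'E'
from ik import *
print(np.array(S["joints"]).round(2),S["width"])
rows([0.1, 0.48, -0.23, 2.36, 2.79, 0.23, 1.99],10)
E
```

```text
[ 0.29  0.58 -0.5   2.17  1.95  0.82  1.02] 0.061758184645282356
N 17 modminz/case tcp: [(165, [72, -295, 209]), (160, [78, -259, 202]), (150, [72, -221, 192]), (139, [55, -185, 179]), (127, [26, -154, 164]), (116, [-12, -129, 148])]
-10 3 -2 0.10 -0.38 -0.98; -22 5 -6 0.21 -0.75 -1.96; -33 8 -10 0.32 -1.12 -2.96; -44 12 -14 0.44 -1.47 -3.96; -55 17 -19 0.55 -1.82 -4.96; -65 24 -25 0.68 -2.17 -5.98; -75 31 -30 0.81 -2.51 -6.99; -83 40 -37 0.94 -2.84 -8.01; -91 49 -43 1.07 -3.18 -9.04; -98 60 -50 1.21 -3.51 -10.06
```

Request:
servo_tool --targets "-10 3 -2 0.10 -0.38 -0.98; -22 5 -6 0.21 -0.75 -1.96; -33 8 -10 0.32 -1.12 -2.96; -44 12 -14 0.44 -1.47 -3.96; -55 17 -19 0.55 -1.82 -4.96; -65 24 -25 0.68 -2.17 -5.98; -75 31 -30 0.81 -2.51 -6.99; -83 40 -37 0.94 -2.84 -8.01; -91 49 -43 1.07 -3.18 -9.04; -98 60 -50 1.21 -3.51 -10.06"

```text
time: 36.25
tcp_pos: [0.6853, -0.0593, 0.1786]
eef_rot: [-0.071, 0.881, -0.311, 0.349]
wrist_force: [0.5, 0.6, -1.7]
width: 0.0612
grip_force: 40.0
```

```bash
timeout 60 python3 -u - <<'E'
from ik import *
from h import place
print(np.array(S["joints"]).round(2),S["width"])
rows([0.1, 0.48, -0.23, 2.36, 2.79, 0.23, 1.99],10)
place(-30,150,-120);place(-3,140,0)
E
```

```text
[ 0.26  0.54 -0.44  2.28  2.38  0.51  1.67] 0.06120619272117152
N 7 modminz/case tcp: [(134, [46, -176, 173]), (123, [16, -145, 158]), (112, [-26, -123, 142])]
-14 1 -3 0.16 -0.31 -1.03; -28 -1 -7 0.31 -0.63 -2.07; -43 -0 -12 0.45 -0.95 -3.10; -58 1 -17 0.59 -1.28 -4.14; -72 5 -23 0.72 -1.61 -5.17; -87 10 -29 0.85 -1.95 -6.20; -101 17 -36 0.97 -2.30 -7.22
[594.3  -7.1 142.5]
-103.0 16.2 -38.0 | 0.99 -2.32 -7.26 rows 6.4
[604.1 115.5 132.5]
-176.5 -82.9 -35.4 | 0.99 -2.32 -7.26 rows 6.4
```

Request:
servo_tool --targets "-14 1 -3 0.16 -0.31 -1.03; -28 -1 -7 0.31 -0.63 -2.07; -43 0 -12 0.45 -0.95 -3.10; -58 1 -17 0.59 -1.28 -4.14; -72 5 -23 0.72 -1.61 -5.17; -87 10 -29 0.85 -1.95 -6.20; -103 16 -38 0.99 -2.32 -7.26; -103 16 -38 0.99 -2.32 -7.26; -103 16 -38 0.99 -2.32 -7.26"

```text
time: 37.0
tcp_pos: [0.5958, -0.0071, 0.1436]
eef_rot: [-0.017, 0.963, 0.062, 0.261]
wrist_force: [0.5, 0.2, -0.9]
width: 0.062
grip_force: 40.0
```

```bash
timeout 60 python3 -u - <<'E'
from h import *
s,p,R=st(); print(C.T@(p*1000-O),np.array(s["joints"]).round(2),s["width"])
place(-3,150,0);place(-3,130,0)
E
```

```text
[ -26.67218182 -121.03045848  143.64282707] [ 0.16  0.48 -0.31  2.36  2.65  0.24  2.13] 0.06195696319801915
[604.1 115.5 142.5]
20.0 -120.5 13.1 | 0.02 -0.04 -0.07 rows 2.9
[604.1 115.5 122.5]
9.9 -120.5 30.3 | 0.02 -0.04 -0.07 rows 3.0
```

Request:
servo_tool --targets "4 -24 3 0 0 0;8 -48 6 0 0 0;12 -72 8 0 0 0;16 -96 11 0 0 0;20 -120.5 13 0 -0.04 -0.07;15 -120.5 22 0 -0.04 -0.07;10 -120.5 30 0 -0.04 -0.07;10 -120.5 30 0 -0.04 -0.07;10 -120.5 30 0 -0.04 -0.07"

```text
time: 37.75
tcp_pos: [0.6047, 0.115, 0.123]
eef_rot: [-0.016, 0.963, 0.065, 0.26]
wrist_force: [0.8, 0.1, -1.6]
width: 0.0615
grip_force: 40.0
```

```bash
timeout 60 python3 -u - <<'E'
from h import *
c=cam("top"); topface(c,167,9); topface(c,81,6)
s,p,R=st(); print(C.T@(p*1000-O),np.array(s["joints"]).round(2),s["width"])
place(-3,80,0);place(-3,44,0)
E
```

```text
334
[[-9.3, -27.2, 165.2], [-0.0, 1.4, 167.9], [9.2, 30.0, 170.9]] [ 0.   1.3 60.3 19.5 88.8]
288
[[31.8, -26.8, 77.4], [41.9, 2.3, 80.4], [51.3, 31.0, 83.5]] [41.9  1.9 21.2 60.5  0.2]
[ -0.47586435  -1.85282344 123.618224  ] [-0.19  0.53 -0.2   2.34  2.42  0.32  2.11] 0.06225909233812512
[604.1 115.5  72.5]
-26.4 -1.2 43.7 | 0.03 -0.01 0.00 rows 1.2
[604.1 115.5  36.5]
-44.5 -1.3 74.8 | 0.03 -0.01 0.00 rows 2.1
```

Request:
servo_tool --targets "-10 -0.5 16 0 0 0;-20 -1 32 0 0 0;-28 -1.3 46 0 0 0;-35 -1.3 58 0 0 0;-40 -1.3 67 0 0 0;-44 -1.3 74 0 0 0;-44.5 -1.3 74.8 0 0 0;-44.5 -1.3 74.8 0 0 0"

```text
time: 38.47
tcp_pos: [0.6042, 0.1154, 0.0369]
eef_rot: [-0.015, 0.963, 0.066, 0.261]
wrist_force: [-0.3, 0.7, -1.7]
width: 0.0618
grip_force: 40.0
```

```bash
timeout 60 python3 -u - <<'E'
from h import *
c=cam("top"); topface(c,81,8)
s,p,R=st(); print(C.T@(p*1000-O),s["wrist_force"],s["width"])
place(-3,42.5,0)
E
```

```text
0
[-0.94715272 -0.70688209 37.47142074] [-0.04225982  0.06834479 -1.31855581] 0.06186899607247043
[604.1 115.5  35. ]
-1.5 0.1 1.9 | 0.03 -0.03 0.02 rows 0.1
```

Request:
servo_tool --targets "-0.8 0 1 0 0 0;-1.5 0 2 0 0 0;-1.8 0 3 0 0 0;-1.8 0 3 0 0 0"

```text
time: 38.85
tcp_pos: [0.6044, 0.1159, 0.0356]
eef_rot: [-0.015, 0.963, 0.067, 0.262]
wrist_force: [-6.1, -2.4, 16.0]
width: 0.0617
grip_force: 40.0
```

Request:
servo_tool --targets "0 0 0 0 0 0;0 0 0 0 0 0;0 0 0 0 0 0;0 0 0 0 0 0;0 0 0 0 0 0" --jaw 80

```text
time: 39.27
tcp_pos: [0.6042, 0.1161, 0.0337]
eef_rot: [-0.016, 0.963, 0.067, 0.261]
wrist_force: [-0.4, -1.0, -0.5]
width: 0.0798
grip_force: 0.0
```

```bash
timeout 60 python3 -u - <<'E'
from h import *
s,p,R=st(); p=p*1000; print(C.T@(p-O),s["wrist_force"],s["width"],np.array(s["joints"]).round(2))
go(p+C@[-10,0,40]); go(p+C@[-25,0,120]); go(p+[0,0,160])
E
```

```text
[-1.07524455 -0.25961738 33.66768644] [-0.43535684 -0.98225153 -0.48221728] 0.07977528676172845 [-0.11  0.74 -0.33  2.37  2.55  0.56  2.01]
11.5 0.2 -39.6 | 0.00 0.00 0.00 rows 1.0
39.0 0.7 -116.2 | 0.00 0.00 0.00 rows 2.9
80.7 0.8 -138.1 | 0.00 0.00 0.00 rows 3.8
```

Request:
servo_tool --targets "5 0 -10 0 0 0;11.5 0 -28 0 0 0;20 0 -55 0 0 0;30 0 -85 0 0 0;39 0 -116 0 0 0;50 0 -135 0 0 0;50 0 -135 0 0 0"

```text
time: 39.85
tcp_pos: [0.5804, 0.1137, 0.1801]
eef_rot: [-0.016, 0.962, 0.066, 0.264]
wrist_force: [1.2, -0.0, 0.1]
width: 0.0796
grip_force: 0.0
```

```bash
timeout 60 python3 -u - <<'E'
from ik import *
from h import *
c=cam("top"); topface(c,81,6); c=cam("scene"); save(c,"r2.png",(240,120,460,300),3)
s,p,R=st(); print(C.T@(p*1000-O),np.array(s["joints"]).round(2))
rows([-.4,.5,.3,2.0,1.2,.7,.6],10)
E
```

```text
534
[[-4.6, -26.7, 77.4], [33.0, 2.6, 80.5], [51.1, 31.0, 83.3]] [23.   2.4 61.1 58.1 88.5]
[-25.69040939   0.9691755  176.54843316] [-0.3   0.4  -0.08  2.36  2.32  0.2   2.2 ]
N 27 modminz/case tcp: [(149, [-15, -13, 180]), (158, [17, -45, 193]), (169, [43, -81, 207]), (180, [62, -119, 221]), (193, [74, -156, 235]), (205, [80, -192, 248]), (216, [80, -226, 260]), (228, [75, -256, 271]), (239, [65, -282, 281])]
11 14 3 -0.23 0.20 1.02; 23 24 5 -0.46 0.41 2.03; 35 35 6 -0.68 0.63 3.04; 46 46 8 -0.88 0.87 4.05; 56 58 9 -1.09 1.12 5.06; 66 70 9 -1.28 1.38 6.06; 75 82 9 -1.46 1.66 7.06; 83 94 9 -1.63 1.94 8.06; 91 107 8 -1.80 2.25 9.05; 98 119 7 -1.95 2.56 10.04
```

View pics/r2.png

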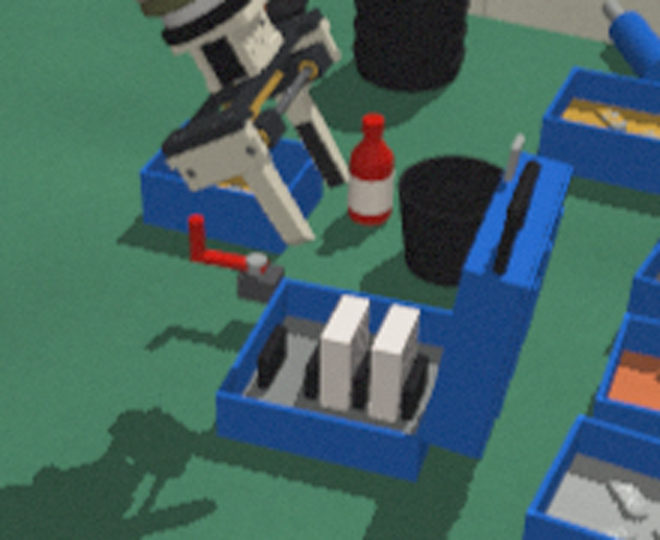

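Both modules are standing in their bays at (345,350) and (393,360). Next I get back to the handle, retreating along -y first.

Request:
servo_tool --targets "0 15 0 0 0 0;0 35 0 0 0 0;0 60 0 0 0 0;0 85 0 0 0 0;0 110 0 0 0 0;0 130 0 0 0 0;0 130 0 0 0 0"

```text
time: 40.53
tcp_pos: [0.597, -0.0207, 0.1741]
eef_rot: [-0.015, 0.963, 0.063, 0.26]
wrist_force: [0.0, -0.8, 0.2]
width: 0.0799
grip_force: 0.0
```

```bash
timeout 60 python3 -u - <<'E'
from ik import *
print(np.array(S["joints"]).round(2),C.T@(p*1000-O))
rows([-.1,.5,.2,1.9,.2,.75,.2],10)
rows([.1,.5,0,1.9,.6,.75,.2],10)
R=toolR(YAW-90,0)
for z in (330,236): print([q.round(2).tolist() for q in ik(W(136,-45,z)/1000,R,8,seed=np.array([-.43,.64,.41,1.52,-.28,1.03,.19]))[:2]])
E
```

```text
[ 0.17  0.42 -0.27  2.33  2.59  0.14  2.22] [ -27.45498845 -134.66802173  174.05817076]
N 40 modminz/case tcp: [(145, [-20, -148, 176]), (151, [1, -178, 185]), (156, [17, -209, 194]), (161, [25, -241, 201]), (165, [28, -270, 207]), (168, [25, -297, 211]), (170, [17, -318, 214]), (172, [6, -333, 214]), (172, [-7, -341, 213]), (172, [-20, -341, 211]), (171, [-31, -334, 208]), (170, [-39, -320, 204]), (169, [-42, -298, 202]), (170, [-39, -271, 201])]
7 13 2 -0.21 0.14 1.07; 16 23 3 -0.42 0.29 2.13; 24 33 4 -0.63 0.45 3.20; 31 43 5 -0.83 0.62 4.26; 37 53 6 -1.03 0.80 5.32; 43 64 6 -1.23 0.98 6.38; 49 74 6 -1.42 1.18 7.44; 53 85 5 -1.60 1.38 8.49; 57 95 5 -1.78 1.60 9.54; 60 105 4 -1.96 1.82 10.59
N 37 modminz/case tcp: [(146, [-20, -148, 177]), (153, [5, -179, 188]), (161, [23, -213, 199]), (168, [34, -247, 208]), (173, [39, -280, 216]), (178, [37, -311, 221]), (181, [31, -338, 225]), (184, [20, -359, 227]), (185, [7, -374, 226]), (185, [-8, -383, 224]), (184, [-22, -384, 220]), (183, [-35, -377, 216]), (181, [-44, -364, 212])]
8 13 2 -0.20 0.17 1.07; 18 23 3 -0.40 0.34 2.13; 27 34 4 -0.59 0.52 3.20; 35 44 4 -0.78 0.72 4.26; 43 55 5 -0.96 0.92 5.32; 50 67 5 -1.13 1.12 6.38; 56 78 5 -1.30 1.34 7.43; 62 89 4 -1.47 1.57 8.49; 67 101 4 -1.62 1.80 9.54; 71 112 3 -1.78 2.04 10.59
[[-0.46, 0.58, 0.47, 1.42, -0.27, 1.2, 0.18], [-0.07, 0.56, -0.21, 1.39, 0.12, 1.2, -0.16]]
[[-0.43, 0.65, 0.41, 1.53, -0.28, 1.02, 0.19], [-0.02, 0.64, -0.31, 1.5, 0.21, 1.04, -0.23]]
```

First path; steps towards Q1=[-.1,.5,.2,1.9,.2,.75,.2].

Request:
servo_tool --targets "7 13 2 -0.21 0.14 1.07; 16 23 3 -0.42 0.29 2.13; 24 33 4 -0.63 0.45 3.20; 31 43 5 -0.83 0.62 4.26; 37 53 6 -1.03 0.80 5.32; 43 64 6 -1.23 0.98 6.38; 49 74 6 -1.42 1.18 7.44; 53 85 5 -1.60 1.38 8.49; 57 95 5 -1.78 1.60 9.54; 60 105 4 -1.96 1.82 10.59" --jaw 40

```text
time: 41.37
tcp_pos: [0.6643, -0.1118, 0.2014]
eef_rot: [-0.062, 0.822, -0.478, 0.303]
wrist_force: [-0.0, 0.8, -0.1]
width: 0.04
grip_force: 0.0
```

```bash
timeout 60 python3 -u - <<'E'
from ik import *
print(np.array(S["joints"]).round(2),C.T@(p*1000-O))
rows([-.1,.5,.2,1.9,.2,.75,.2],10)
E
```

```text
[ 0.11  0.44 -0.18  2.23  1.99  0.3   1.71] [  26.39078293 -234.34417312  201.35383153]
N 30 modminz/case tcp: [(162, [26, -247, 202]), (165, [26, -276, 207]), (167, [21, -301, 211]), (169, [12, -321, 212]), (170, [0, -334, 213]), (170, [-13, -340, 211]), (170, [-25, -338, 209]), (169, [-35, -329, 206]), (169, [-41, -312, 203]), (169, [-42, -289, 201])]
11 6 2 -0.16 0.21 1.05; 21 9 4 -0.31 0.43 2.11; 30 12 5 -0.45 0.65 3.16; 39 16 6 -0.58 0.88 4.21; 47 20 7 -0.71 1.12 5.26; 54 24 7 -0.83 1.35 6.30; 61 29 7 -0.94 1.59 7.35; 67 34 7 -1.05 1.84 8.39; 72 39 7 -1.16 2.09 9.43; 76 44 6 -1.25 2.35 10.46
```

Request:
servo_tool --targets "11 6 2 -0.16 0.21 1.05; 21 9 4 -0.31 0.43 2.11; 30 12 5 -0.45 0.65 3.16; 39 16 6 -0.58 0.88 4.21; 47 20 7 -0.71 1.12 5.26; 54 24 7 -0.83 1.35 6.30; 61 29 7 -0.94 1.59 7.35; 67 34 7 -1.05 1.84 8.39; 72 39 7 -1.16 2.09 9.43; 76 44 6 -1.25 2.35 10.46"

```text
time: 42.2
tcp_pos: [0.662, -0.199, 0.2125]
eef_rot: [0.103, -0.414, 0.857, -0.29]
wrist_force: [0.7, 0.9, 0.0]
width: 0.0398
grip_force: 0.0
```

```bash
timeout 60 python3 -u - <<'E'
from ik import *
print(np.array(S["joints"]).round(2),C.T@(p*1000-O))
rows([-.1,.45,.2,1.7,.2,.85,.2],10)
rows([-.1,.5,.2,1.9,.2,.75,.2],10)
E
```

```text
[ 0.1   0.46 -0.13  2.12  1.42  0.49  1.19] [  11.8051873  -320.34231239  212.5381629 ]
N 21 modminz/case tcp: [(173, [11, -328, 216]), (189, [13, -345, 231]), (205, [14, -353, 245]), (220, [15, -354, 257]), (234, [19, -346, 268]), (249, [27, -330, 279]), (265, [40, -307, 293])]
6 -7 0 0.00 0.23 1.03; 10 -14 -1 0.00 0.44 2.07; 14 -20 -2 0.00 0.65 3.10; 17 -26 -3 0.00 0.85 4.13; 19 -31 -5 -0.00 1.05 5.15; 21 -35 -7 -0.01 1.24 6.18; 23 -39 -10 -0.03 1.42 7.19; 24 -42 -13 -0.05 1.60 8.21; 24 -45 -16 -0.08 1.77 9.22; 23 -47 -19 -0.12 1.95 10.23
N 20 modminz/case tcp: [(168, [6, -326, 211]), (168, [-8, -337, 210]), (167, [-21, -340, 207]), (167, [-33, -335, 205]), (167, [-41, -323, 202]), (167, [-44, -304, 201]), (169, [-41, -280, 200])]
8 1 2 -0.10 0.25 1.03; 15 1 3 -0.20 0.50 2.06; 20 2 3 -0.29 0.76 3.09; 25 4 3 -0.37 1.01 4.12; 30 6 3 -0.45 1.27 5.15; 34 8 2 -0.52 1.53 6.17; 37 11 2 -0.59 1.79 7.19; 40 14 0 -0.65 2.05 8.20; 41 18 -1 -0.71 2.32 9.22; 42 22 -3 -0.77 2.59 10.23
```

The first one rises; good.

Request:
servo_tool --targets "6 -7 0 0 0.23 1.03; 10 -14 -1 0 0.44 2.07; 14 -20 -2 0 0.65 3.10; 17 -26 -3 0 0.85 4.13; 19 -31 -5 0 1.05 5.15; 21 -35 -7 -0.01 1.24 6.18; 23 -39 -10 -0.03 1.42 7.19; 24 -42 -13 -0.05 1.60 8.21; 24 -45 -16 -0.08 1.77 9.22; 23 -47 -19 -0.12 1.95 10.23"

```text
time: 43.03
tcp_pos: [0.6701, -0.2313, 0.2569]
eef_rot: [0.15, 0.11, 0.955, -0.231]
wrist_force: [0.3, 0.4, -0.5]
width: 0.0404
grip_force: 0.0
```

```bash
timeout 60 python3 -u - <<'E'
from ik import *
print(np.array(S["joints"]).round(2),C.T@(p*1000-O))
R=toolR(YAW-90,0)
for q in ik(W(136,-45,345)/1000,R,6,seed=np.array([-.46,.58,.47,1.42,-.27,1.2,.18]))[:2]:
    print(q.round(2).tolist()); rows(q,10)
E
```

```text
[ 0.08  0.46 -0.09  1.92  0.89  0.7   0.67] [  15.23941563 -353.46870969  256.93242132]
[-0.47, 0.58, 0.48, 1.4, -0.27, 1.23, 0.18]
N 15 modminz/case tcp: [(222, [18, -348, 259]), (233, [33, -317, 268]), (246, [54, -266, 279]), (264, [82, -196, 296]), (290, [114, -110, 322])]
-2 5 -4 0.06 0.32 0.94; -5 12 -9 0.10 0.65 1.85; -7 21 -16 0.12 0.97 2.75; -10 32 -24 0.11 1.30 3.63; -13 46 -34 0.09 1.63 4.49; -16 61 -44 0.03 1.96 5.32; -19 78 -56 -0.05 2.30 6.12; -23 97 -70 -0.15 2.65 6.89; -27 117 -85 -0.28 3.00 7.63; -31 139 -101 -0.44 3.37 8.33
[-0.08, 0.55, -0.21, 1.37, 0.11, 1.23, -0.15]
N 13 modminz/case tcp: [(225, [27, -341, 261]), (244, [63, -290, 276]), (262, [93, -221, 292]), (284, [118, -138, 314]), (314, [136, -45, 345])]
-9 14 -8 -0.08 0.19 1.05; -17 29 -18 -0.19 0.41 2.07; -25 45 -28 -0.31 0.67 3.08; -32 64 -40 -0.44 0.96 4.05; -38 83 -53 -0.59 1.30 5.00; -42 104 -68 -0.74 1.67 5.92; -46 125 -83 -0.89 2.09 6.80; -50 148 -100 -1.03 2.54 7.64; -52 171 -119 -1.17 3.04 8.44; -54 195 -139 -1.29 3.58 9.20
```

Request:
servo_tool --targets "-2 5 -4 0.06 0.32 0.94; -5 12 -9 0.10 0.65 1.85; -7 21 -16 0.12 0.97 2.75; -10 32 -24 0.11 1.30 3.63; -13 46 -34 0.09 1.63 4.49; -16 61 -44 0.03 1.96 5.32; -19 78 -56 -0.05 2.30 6.12; -23 97 -70 -0.15 2.65 6.89; -27 117 -85 -0.28 3.00 7.63; -31 139 -101 -0.44 3.37 8.33"

```text
time: 43.87
tcp_pos: [0.713, -0.0657, 0.2961]
eef_rot: [0.07, 0.534, 0.836, -0.103]
wrist_force: [0.6, 0.6, -0.5]
width: 0.0403
grip_force: 0.0
```

```bash
timeout 60 python3 -u - <<'E'
from h import *
s,p,R=st(); print(C.T@(p*1000-O)); go(W(136,-45,330),toolR(YAW-90))
E
```

```text
[  81.10564713 -195.52875889  296.08412414]
116.2 90.6 -71.4 | -0.62 2.31 2.77 rows 3.9
```

Request:
servo_tool --targets "15 12 -20 -0.12 0.46 0.55; 33 26 -40 -0.25 0.92 1.1; 55 43 -55 -0.37 1.4 1.66; 80 62 -65 -0.5 1.85 2.2; 105 80 -71 -0.62 2.31 2.77; 116 90.6 -71.4 -0.62 2.31 2.77; 116 90.6 -71.4 -0.62 2.31 2.77; 116 90.6 -71.4 -0.62 2.31 2.77"

```text
time: 44.53
tcp_pos: [0.7454, 0.0895, 0.3299]
eef_rot: [0.002, 0.653, 0.758, -0.001]
wrist_force: [0.3, -0.3, -0.5]
width: 0.04
grip_force: 0.0
```

```bash
timeout 60 python3 -u - <<'E'
from h import *
s,p,R=st(); print(C.T@(p*1000-O),s["joints"]); go(W(136,-46.3,244.4),toolR(YAW-90))
c=cam("top"); X=cloud(c)*1000; Y=(X-O)@C
m=(Y[...,2]>250)&(Y[...,2]<285)&(c["frame"].max(-1)<75)&(abs(Y[...,1]+45)<45)&(Y[...,0]>70)&(Y[...,0]<200)
q=Y[m]; print(len(q), np.percentile(q,[3,50,97],axis=0).round(1) if len(q) else 0)
E
```

```text
[135.02186199 -46.47060346 329.89412163] [-0.12543337  0.55375465 -0.12325132  1.39854537  0.07454121  1.19384559
 -0.10915374]
0.6 1.0 85.5 | 0.00 0.04 0.07 rows 2.1
0 0
```

Request:
servo_tool --targets "0.6 1 25 0 0 0;0.6 1 50 0 0 0;0.6 1 70 0 0 0;0.6 1 80 0 0 0;0.6 1 85.5 0 0 0;0.6 1 85.5 0 0 0;0.6 1 85.5 0 0 0"

```text
time: 45.17
tcp_pos: [0.7479, 0.0893, 0.2476]
eef_rot: [0.003, 0.654, 0.756, 0.001]
wrist_force: [-0.3, 0.1, -0.3]
width: 0.0402
grip_force: 0.0
```

Request:
servo_tool --targets "0 0 0 0 0 0;0 0 0 0 0 0;0 0 0 0 0 0;0 0 0 0 0 0;0 0 0 0 0 0;0 0 0 0 0 0" --jaw 4 --newtons 25

```text
time: 45.67
tcp_pos: [0.7474, 0.0899, 0.247]
eef_rot: [0.003, 0.654, 0.757, 0.001]
wrist_force: [-1.2, -0.6, 2.1]
width: 0.0112
grip_force: 25.0
```

```bash
timeout 60 python3 -u - <<'E'
from h import *
s,p,R=st(); y=C.T@(p*1000-O); print(y,s["wrist_force"],s["width"])
r=np.array([y[0]-85,y[2]+15-45]); print(np.hypot(*r)); a0=np.arctan2(r[1],-r[0])-np.arctan2(25,220); rr=221.4
print("lid",a0); R0=toolR(YAW-90)
def hp(a): return W(85-220*np.cos(a)+25*np.sin(a),-45,45+220*np.sin(a)+25*np.cos(a)-15)
for i in range(1,35):
    a=a0*(1-i/34); print(i,"%.2f"%a,end=' '); d=R0.T@(hp(a)-hp(a0)); print(d.round(1)[1:])
E
```

```text
[137.02798649 -46.33972839 247.01874633] [-1.23407547 -0.60252505  2.08277616] 0.011233567916191041
223.16820480664546
lid 1.6929440894137544
1 1.64 [-10.8  -2.3]
2 1.59 [-21.7  -4.1]
3 1.54 [-32.6  -5.3]
4 1.49 [-43.6  -6. ]
5 1.44 [-54.6  -6.1]
6 1.39 [-65.7  -5.7]
7 1.34 [-76.6  -4.7]
8 1.29 [-87.6  -3.2]
9 1.24 [-98.4  -1.1]
10 1.20 [-109.1    1.5]
11 1.15 [-119.7    4.6]
12 1.10 [-130.1    8.3]
13 1.05 [-140.3   12.4]
14 1.00 [-150.3   17.1]
15 0.95 [-160.    22.2]
16 0.90 [-169.5   27.9]
17 0.85 [-178.7   34. ]
18 0.80 [-187.5   40.5]
19 0.75 [-196.1   47.5]
20 0.70 [-204.2   54.9]
21 0.65 [-212.    62.7]
22 0.60 [-219.4   70.9]
23 0.55 [-226.4   79.4]
24 0.50 [-233.    88.3]
25 0.45 [-239.1   97.5]
26 0.40 [-244.7  106.9]
27 0.35 [-249.9  116.7]
28 0.30 [-254.5  126.7]
29 0.25 [-258.7  136.9]
30 0.20 [-262.3  147.3]
31 0.15 [-265.4  157.9]
32 0.10 [-268.   168.6]
33 0.05 [-270.1  179.4]
34 0.00 [-271.6  190.3]
```

Request:
servo_tool --targets "0 -11 -2.3 0 0 0;0 -21.7 -4 0 0 0;0 -32.6 -5.3 0 0 0;0 -43.6 -6 0 0 0;0 -54.6 -6 0 0 0;0 -65.7 -5.7 0 0 0;0 -76.6 -4.7 0 0 0;0 -87.6 -3.2 0 0 0;0 -98.4 -1 0 0 0;0 -109 1.5 0 0 0"

```text
time: 46.5
tcp_pos: [0.6411, 0.0749, 0.2461]
eef_rot: [0.004, 0.654, 0.757, 0.003]
wrist_force: [2.9, 1.0, 2.3]
width: 0.0108
grip_force: 25.0
```

Request:
servo_tool --targets "0 -10.6 3.1 0 0 0;0 -21 6.8 0 0 0;0 -31.3 11 0 0 0;0 -41.3 15.6 0 0 0;0 -51 20.7 0 0 0;0 -60.5 26.4 0 0 0;0 -69.7 32.5 0 0 0;0 -78.5 39 0 0 0;0 -87 46 0 0 0;0 -95.2 53.4 0 0 0"

```text
time: 47.33
tcp_pos: [0.5466, 0.0614, 0.1915]
eef_rot: [0.003, 0.654, 0.757, 0.002]
wrist_force: [1.2, 3.5, 0.9]
width: 0.0112
grip_force: 25.0
```

Request:
servo_tool --targets "0 -7.8 7.8 0 0 0;0 -15.2 16 0 0 0;0 -22.2 24.5 0 0 0;0 -28.8 33.4 0 0 0;0 -35 42.6 0 0 0;0 -40.5 52 0 0 0;0 -45.7 61.8 0 0 0;0 -50.3 71.8 0 0 0;0 -54.5 82 0 0 0;0 -58 92.4 0 0 0"

```text
time: 48.17
tcp_pos: [0.4883, 0.053, 0.0981]
eef_rot: [0.002, 0.653, 0.757, 0.001]
wrist_force: [-2.9, 4.7, 3.4]
width: 0.0111
grip_force: 25.0
```

```bash
timeout 60 python3 -u - <<'E'
from h import *
s,p,R=st(); print(C.T@(p*1000-O),s["wrist_force"],s["width"]); go(W(-135,-46,54))
E
```

```text
[-124.73401366  -46.4186613    98.12085662] [-2.90145992  4.69062236  3.38255679] 0.011105412747177593
0.5 -10.5 44.1 | 0.00 0.00 0.00 rows 1.1
```

Request:
servo_tool --targets "0 -3 10.5 0 0 0;0 -5.7 21.3 0 0 0;0 -8 32 0 0 0;0 -9.5 41 0 0 0;0 -10.5 45 0 0 0;0 -10.5 47 0 0 0;0 -10.5 47 0 0 0"

```text
time: 48.75
tcp_pos: [0.4778, 0.0514, 0.0506]
eef_rot: [0.002, 0.653, 0.757, 0.001]
wrist_force: [-3.2, 5.6, -4.2]
width: 0.0109
grip_force: 25.0
```

```bash
timeout 60 python3 -u - <<'E'
from h import *
s,p,R=st(); print(C.T@(p*1000-O),s["wrist_force"],s["width"])
c=cam("top");X=cloud(c)*1000;Y=(X-O)@C; f=c["frame"].astype(int)
m=(f[...,2]>f[...,0]+60)&(Y[...,2]>70)&(Y[...,2]<120)&(abs(Y[...,1])<80)&(abs(Y[...,0])<80); q=Y[m]
A=np.c_[q[:,:2],np.ones(len(q))]; print(np.linalg.lstsq(A,q[:,2],rcond=None)[0],len(q))
E
```

```text
[-135.30333251  -46.44922859   50.5968973 ] [-3.24777884  5.61464324 -4.24012818] 0.010874254328244314
[-5.75724038e-03  8.16502703e-04  9.63933628e+01] 4745
```

Request:
servo_tool --targets "0 0 2 0 0 0;0 0 4 0 0 0;0 0 4 0 0 0"

```text
time: 49.05
tcp_pos: [0.4778, 0.0511, 0.0482]
eef_rot: [0.002, 0.653, 0.757, 0.001]
wrist_force: [-8.0, 4.6, 18.5]
width: 0.0109
grip_force: 25.0
```

Request:
servo_tool --targets "0 0 -3 0 0 0;0 0 -3 0 0 0;0 0 -3 0 0 0;0 0 -3 0 0 0;0 0 -30 0 0 0;0 0 -65 0 0 0;0 0 -100 0 0 0;0 0 -125 0 0 0;0 0 -125 0 0 0" --jaw 40

```text
time: 49.8
tcp_pos: [0.4802, 0.0504, 0.1763]
eef_rot: [0.005, 0.654, 0.756, 0.003]
wrist_force: [0.7, 0.5, -0.6]
width: 0.0401
grip_force: 0.0
```

```bash
timeout 60 python3 -u - <<'E'
from ik import *
from h import *
s,p,R=st(); print(C.T@(p*1000-O),s["wrist_force"],s["width"],np.array(s["joints"]).round(2))
c=cam("top");X=cloud(c)*1000;Y=(X-O)@C; f=c["frame"].astype(int)
m=(f[...,2]>f[...,0]+60)&(Y[...,2]>70)&(Y[...,2]<120)&(abs(Y[...,1])<80)&(abs(Y[...,0])<80); q=Y[m]
A=np.c_[q[:,:2],np.ones(len(q))]; print(np.linalg.lstsq(A,q[:,2],rcond=None)[0],len(q))
for Y2 in (YAW,YAW-180): go(W(-162,75,150),toolR(Y2))
E
```

```text
[-133.09024933  -47.78982008  176.3454996 ] [ 0.73505117  0.53411364 -0.5631965 ] 0.04014274151261177 [-0.11  0.37 -0.15  2.19  0.11  0.57 -0.2 ]
[-1.12366091e-02  9.92624779e-04  9.65294012e+01] 2943
123.0 -28.0 23.7 | 0.05 0.09 -14.97 rows 12.5
123.0 -28.0 23.7 | 0.09 -0.05 15.03 rows 12.6
```

Request:
servo_tool --targets "12 -3 0 0 0 -1.1;25 -6 0 0 0 -2.2;37 -8 0 0 0 -3.3;50 -11 0 0 0 -4.4;62 -14 0 0 0 -5.5;74 -17 0 0 0 -6.6;87 -20 0 0 0 -7.7;99 -22 0 0 0 -8.8;111 -25 0 0 0 -9.9;123 -28 0 0 0 -11"

```text
time: 50.68
tcp_pos: [0.4317, 0.1683, 0.1704]
eef_rot: [0.002, 0.134, 0.991, -0.001]
wrist_force: [0.3, 0.5, -0.1]
width: 0.0399
grip_force: 0.0
```

Request:
servo_tool --targets "0 0 0 0 0 -1.1;0 0 0 0 0 -2.2;0 0 0 0 0 -3.3;0 0 0 0 0 -3.97;0 0 0 0 0 -3.97;0 0 0 0 0 -3.97"

```text
time: 51.18
tcp_pos: [0.4321, 0.1676, 0.1706]
eef_rot: [0.001, -0.07, 0.998, -0.001]
wrist_force: [0.9, -0.5, 0.1]
width: 0.04
grip_force: 0.0
```

```bash
timeout 60 python3 -u - <<'E'
from h import *
s,p,R=st(); print(C.T@(p*1000-O),np.array(s["joints"]).round(2))
c=cam("scene");X=cloud(c)*1000;Y=(X-O)@C; f=c["frame"].astype(int)
m=(f[...,0]>130)&(f[...,1]<80)&(f[...,2]<80)&(Y[...,2]>75)&(Y[...,2]<104)&(abs(Y[...,1]-50)<80)&(abs(Y[...,0]+140)<60); q=Y[m]
print(len(q),q.mean(0) if len(q) else 0); go(W(-162,76.5,130),toolR(YAW)); go(W(-162,76.5,80),toolR(YAW))
R0=toolR(YAW)
for a in np.arange(1.6,-.05,-.1): d=R0.T@(W(-107-55*np.sin(a),75-55*np.cos(a),80)-W(-107-55*np.sin(1.6),75-55*np.cos(1.6),80)); print("%.1f"%a,d.round(1)[:2],end=' ')
E
```

```text
[-164.18687027   75.01578119  170.63647614] [-0.05  0.42 -0.59  2.21  0.41  0.62  0.77]
16 [-160.63806541   68.06231031   96.18104947]
-2.0 1.5 40.9 | -0.02 0.03 -0.02 rows 1.0
-1.8 1.7 90.9 | -0.02 0.03 -0.02 rows 2.2
1.6 [0. 0.] 1.5 [-0.1 -5.5] 1.4 [ -0.8 -11. ] 1.3 [ -2.  -16.3] 1.2 [ -3.7 -21.5] 1.1 [ -6.  -26.6] 1.0 [ -8.7 -31.3] 0.9 [-11.9 -35.8] 0.8 [-15.5 -39.9] 0.7 [-19.5 -43.7] 0.6 [-23.9 -47. ] 0.5 [-28.6 -49.9] 0.4 [-33.6 -52.3] 0.3 [-38.7 -54.1] 0.2 [-44.  -55.5] 0.1 [-49.5 -56.3] -0.0 [-55.  -56.6]
```

Request:
servo_tool --targets "-2 -1 25 0 0 0;-2 -1 50 0 0 0;-2 -1 70 0 0 0;-2 -1 85 0 0 0;-2 -1 91 0 0 0;-2 -1 91 0 0 0;-2 -1 91 0 0 0"

```text
time: 51.82
tcp_pos: [0.4349, 0.1673, 0.0808]
eef_rot: [0.002, -0.071, 0.997, -0.001]
wrist_force: [-0.3, -0.4, -0.0]
width: 0.0398
grip_force: 0.0
```

Request:
servo_tool --targets "0 0 0 0 0 0;0 0 0 0 0 0;0 0 0 0 0 0;0 0 0 0 0 0;0 0 0 0 0 0;0 0 0 0 0 0" --jaw 8 --newtons 10

```text
time: 52.32
tcp_pos: [0.4351, 0.1667, 0.081]
eef_rot: [0.003, -0.071, 0.997, -0.001]
wrist_force: [-1.0, -2.0, 3.9]
width: 0.0135
grip_force: 10.0
```

```bash
timeout 60 python3 -u - <<'E'
from h import *
s,p,R=st(); y=C.T@(p*1000-O); print(y,s["wrist_force"],s["width"])
print("angle",np.arctan2(-(y[0]+107),75-y[1]))
E
```

```text
[-161.30280671   73.66297074   80.97750273] [-0.99373953 -1.97557864  3.87383378] 0.013530296330914189
angle 1.5461795665171358
```

Pinched at 1.55 rad. I swing it back along the arc.

Request:
servo_tool --targets "0 -4 0 0 0 0;-0.6 -9 0 0 0 0;-1.8 -14.5 0 0 0 0;-3.5 -19.5 0 0 0 0;-5.8 -24.5 0 0 0 0;-8.5 -29.5 0 0 0 0;-11.7 -34 0 0 0 0;-15.3 -38 0 0 0 0;-19.3 -42 0 0 0 0;-23.7 -45 0 0 0 0"

```text
time: 53.15
tcp_pos: [0.4651, 0.1251, 0.0808]
eef_rot: [0.002, -0.071, 0.997, -0.002]
wrist_force: [-2.0, 0.6, 3.6]
width: 0.0134
grip_force: 10.0
```

Request:
servo_tool --targets "-4.7 -3 0 0 0 0;-9.7 -5.3 0 0 0 0;-15 -7.2 0 0 0 0;-20.2 -8.5 0 0 0 0;-25.7 -9.5 0 0 0 0;-31 -10 0 0 0 0;-33 -10 0 0 0 0;-33 -10 0 0 0 0"

```text
time: 53.82
tcp_pos: [0.4999, 0.1192, 0.0809]
eef_rot: [0.002, -0.07, 0.998, -0.002]
wrist_force: [0.3, -7.1, 1.5]
width: 0.0136
grip_force: 10.0
```

```bash
timeout 60 python3 -u - <<'E'
from h import *
s,p,R=st(); y=C.T@(p*1000-O); print(y,s["wrist_force"],s["width"])
print("angle",np.arctan2(-(y[0]+107),75-y[1]))
E
```

```text
[-103.82042708   17.54975073   80.94774317] [ 0.27446759 -7.0721931   1.48273893] 0.013559902574561196
angle -0.05528840211780583
```

Release, rise and check.

Request:
servo_tool --targets "0 0 0 0 0 0;0 0 0 0 0 0;0 0 0 0 0 0;0 0 -30 0 0 0;0 0 -70 0 0 0;20 0 -100 0 0 0;50 20 -120 0 0 0;50 60 -120 0 0 0;50 60 -120 0 0 0;50 60 -120 0 0 0" --jaw 32

```text
time: 54.65
tcp_pos: [0.4403, 0.1759, 0.2016]
eef_rot: [0.004, -0.073, 0.997, -0.0]
wrist_force: [0.2, -0.1, 0.4]
width: 0.0319
grip_force: 0.0
```

```bash
timeout 60 python3 -u - <<'E'
from h import *
s,p,R=st(); print(p,s["wrist_force"])
c=cam("scene"); save(c,"fin.png",(240,120,460,300),3)
c=cam("top"); X=cloud(c)*1000;Y=(X-O)@C; f=c["frame"].astype(int)
m=(f[...,2]>f[...,0]+60)&(Y[...,2]>70)&(Y[...,2]<120)&(abs(Y[...,1])<80)&(abs(Y[...,0])<80); q=Y[m]
A=np.c_[q[:,:2],np.ones(len(q))]; print(np.linalg.lstsq(A,q[:,2],rcond=None)[0],len(q))
E
```

```text
[0.44032846 0.17586846 0.20158702] [ 0.18488365 -0.13263724  0.44361858]
[3.52108729e-04 1.87631815e-03 9.60729586e+01] 6333
```

View pics/fin.png

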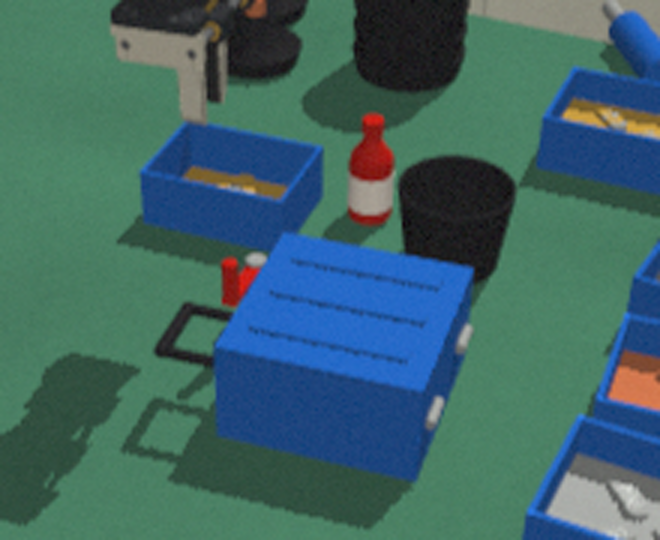

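The lid is flat (slope about 0), the latch pin stands at the case front at (230,280), and nothing else has moved. Handing in.

```bash
python3 -c "
from cell import arm
print(arm.close_job())"
```

```text
the job is handed in; nothing more can be done
None
```

Both white modules present (the third was absent) stand upright in the back and middle bays, the lid is closed, the latch lever is back over the tab, and the job was handed in at about 55 s; it returned no verdict.

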